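# Set the proofing press height and hold its index plunger up

## Task

Set up the small black proofing press: thread the wide blue collar down the steel post until it lies flat on the post's round seat, let go of it, then thread the smaller brass collar down on top of it, fully home too, and let go. Then take the red knob of the sprung index plunger, pull it straight up as far as it goes so that its pin is clear of the hole in the bed strip, and finish while still holding it up there. Leave the brayer, the ink jar and the ink knife where they are.

Things in the scene. Friction and masses are not known exactly. Their poses are not given: they have to be found in the camera images.
- blue_mid (a point): centre (half-way up) of the loose wide blue collar: a ring of outside diameter 52 mm, bore 23 mm, height 20 mm, about 0.1 kg, lying flat on the table at the start; z along its axis, either face may be up
- brass_mid (a point): centre (half-way up) of the loose smaller brass-coloured collar: a ring of outside diameter 40 mm, bore 23 mm, height 16 mm, about 0.1 kg, lying flat on the table at the start; z along its axis, either face may be up
- post_foot (a point): on the axis of the press's fixed upright steel post, at the top of its raised round seat (60 mm across, 24 mm above the table). Post: 18 mm in diameter, 45 mm high above the seat, top 7 mm coned. Bed and base beside it lie 2 to 12 mm below the seat, but a lino block 57 mm to the left is 2 mm above it. Axes as the press: x away from the robot at zero yaw, y left to the plunger, z up
- knob (a point): grip centre of the plunger's red knob, on its axis; moves with it. Knob: upright cylinder, 28 mm in diameter, from 20 mm below to 16 mm above this point, over a grey bridge (24 mm by 72 mm, long along the press's y) whose top is 27 mm below this point when seated, with a 20 mm wide brass nose 5 mm up from it under the knob
- plunger (a joint): how far the plunger is pulled straight up, in m: 0 is seated, with the pin 14 mm deep in its hole; 0.020 is the hard stop. A spring pulls it down: about 5 N when seated, 11 N at the stop, and it snaps back if let go
- press: fixed black proofing press: base plate 260 by 300 mm, 12 mm thick; origin under the plate, x away from the robot at zero yaw, z up. Base from x = -0.11 to 0.15 m, 0.15 m to either side. A parked roller carriage, 82 mm high, lies across x = 0.087 to 0.143; the post is at (-0.05, -0.085), the plunger at (-0.05, 0.085)
- brayer_mid (a point): bystander: an ink roller (brayer) with black handle and blue roller, lying left of the press; a point at the middle of its length (about 190 mm by 120 mm, 36 mm high); leave it alone
- jar_mid (a point): bystander: centre of an ink jar, 64 mm in diameter, 62 mm high, right and beyond the press; leave it alone
- ink_knife: bystander: an ink knife (spatula) 200 mm long lying at the far right, roughly along x; leave it alone
Mind the look-alikes: they are no part of the job. What is shaped like the part that bears blue_mid but pink is not meant.

How it is judged (in metres and radians):
On the way, in this order (a step that is already met when the one before it is completed fails the run):
1. the blue collar is flat on the post's seat, let go, with the brass collar not yet on the post (horizontal distance between blue_mid and post_foot below 0.005 m and z of blue_mid in the frame of post_foot below 0.0125 m and angle between the z axis of blue_mid and the z axis of post_foot, either way round below 0.1 rad and contact force between the fingers and blue_collar below 0.3 N and horizontal distance between brass_mid and post_foot above 0.03 m), for 0.2 s.
2. the brass collar is flat on the blue one on the post, let go (horizontal distance between brass_mid and post_foot below 0.005 m and z of brass_mid in the frame of post_foot between 0.025 and 0.0305 m and angle between the z axis of brass_mid and the z axis of post_foot, either way round below 0.1 rad and contact force between the fingers and brass_collar below 0.3 N), for 0.2 s.
3. the plunger is pulled up to its stop (value of joint plunger above 0.017 m and contact force between the fingers and plunger above 2 N), for 0.3 s.
At the end, for the whole second after the job is handed in: Blue collar flat on the seat, brass flat on it (each within 5 mm of the post axis, at most 2.5 mm too high, tilt under 0.1 rad), both untouched; the fingers alone hold the plunger up by over 17 of its 20 mm (contact over 2 N) through the last second; bystanders within 30 mm of their start (all of step 3 and contact force between each of plunger, the arm and blue_collar below 0.3 N and contact force between each of plunger, the arm and brass_collar below 0.3 N and contact force between plunger and ink_knife below 0.3 N and horizontal distance between each of blue_mid, brass_mid and post_foot below 0.005 m and z of blue_mid in the frame of post_foot below 0.0125 m and angle between the z axis of each of blue_mid, brass_mid and the z axis of post_foot, either way round below 0.1 rad and z of brass_mid in the frame of post_foot between 0.025 and 0.0305 m); the arm keeps its last pose, push and grip.
It fails at once if the brayer is moved by more than 30 mm (distance of brayer_mid from where it was at the start of the episode above 0.03 m).
It fails at once if the ink jar is moved by more than 30 mm (distance of jar_mid from where it was at the start of the episode above 0.03 m).
It fails at once if the ink knife is moved by more than 30 mm (distance of ink_knife from where it was at the start of the episode above 0.03 m).
It also fails if it takes over 72 s, if anything falls off the work surface, if the arm or the gripper's body presses on something with over 40 N, if the wrist force passes 120 N, or if a joint passes its speed limit or range.

## Robot

A 6-joint arm with a two-finger parallel gripper is mounted at the origin on the work surface. World frame = base frame: x ahead of the robot, y to its left, z up, the work surface at z = 0. Lengths are in mm, angles in rad, forces in N, time in s.
With the tool pointing down it reaches from about 275 to 750 mm from the base axis. Payload 10.2 kg.
Tool frame: the origin (TCP) lies midway between the tips of the shut fingers; the grasp point (between the pads) lies 19 mm behind it (ctrl.pinch_z is the distance from the TCP to the grasp point, in mm); x points along the fingers, z is the direction in which the jaws open and shut, and the axes are right-handed (so a half turn about x gives the same grasp; the last joint's range is limited). The gripper opens to 85 mm and grips with 20 to 120 N. Pads are 22 mm wide; open, the fingers measure 114 mm over their backs; the gripper's body (76 mm by 85 mm) begins 54 mm behind the grasp point. The pads swing forward as they close: fully open they stand 13 mm farther back than shut.
Start: joints at [-1.4, 0.313, 1.498, -0, 1.331, -0.223], TCP at [201.431, -484.826, 191.794] pointing down, gripper open.
Joint ranges: [-2.94, 2.94], [-0.97, 2.17], [0.19, 2.56], [-1.23, 4.37], [0.02, 3.11], [-2.88, 2.88]. Speed limits (rad/s): [2.39, 2.39, 3.01, 3.14, 3.14, 3.14].

## Interface

Orientations are given as a unit quaternion [w, x, y, z].
In Python, from rig import ctrl, capture, workorder, nets gives the robot as it stands. The module is installed in compiled form; this text tells all that it offers.
- The arm moves only by the tool send_rows, never from a script. Its argument "rows" is text: rows parted by semicolons, each of 5 numbers parted by spaces: the opening, from 0 (shut) to 1 (fully open), then the shift along the tool's x, y, z in cm, then the turn about the tool's x in units of 5 degrees (1.0 is 5 degrees). In form: grip x y z yaw; .... A call has 1 to 12 rows; each row is the pose to reach, as a shift and turn from the pose commanded when the call began, along the tool's axes at that moment; what a row does not reach only later rows make up. A row lasts 1/10 s, in which the tool goes at most 50 mm and 8.59 degrees, less where a joint would pass 70% of its speed; a pose out of reach is approached as far as the arm can. A call with a gripper value outside its range is refused whole. The fingers move at their own pace and stop on an object; "grip_force" is the grip in N (left out, the last holds). Time passes only in rows, so rows that repeat a pose let the fingers close. It gives the time, the measured TCP pose, the force and the opening at its end, in the units of the state.
- ctrl.sense(): the state, without advancing time (a new reading comes with each control period).
- capture(name): name is "side" or "top" or "wrist"; returns a dict with "pixels" (480x640x3 uint8, red, green, blue), "intrinsics" (3x3 intrinsics, pixels), "dist" ([k1, k2, p1, p2, k3] as OpenCV has them; the pictures are not rectified), "view" (4x4, takes a point from world to camera coordinates); the wrist camera has in their place "mount" (4x4, takes a point from camera to tool coordinates, whose origin is the TCP and whose axes are the tool frame's). Camera axes: x right, y down, z forward; pixel columns grow to the right and rows downward; lengths in mm; the calibration is good to about 2 mm. A picture is of the moment at which its call begins: read the wrist's pose just before it. There is no depth.
- workorder.finish_job(): hands the job in, once; it reports no verdict.
Trained networks look in a picture, given as the dict that the camera call returned (one of the last four; its "shot" number tells which), for a name from the list of things; names that differ only in an ending like _2 or _b are one class to them, and where a whole thing is asked for, a point or a joint stands for the part that bears it (a point fixed in the world has none). Each returns a list of dicts, best first, with "confidence" (0 to 1); they miss things now and then, are a little off and sometimes report something else, mostly with a low value. They report only what shows in the picture. A call takes as long as a camera call. They do not tell look-alikes from the thing itself.
- nets.boxes_of(picture, target): "location" ([x, y, z] in mm, in world coordinates, good to about 4 mm: the middle of the surface that is visible of it).
- nets.spot_point(picture, target): "location" ([x, y, z] in mm, in world coordinates, good to about 4 mm: a listed point, or the origin of a listed thing).
The state is a dict: "time_s": time; "joints": joint angles; "dq": joint speeds; "tau": joint torques, N m; "eef_pos": TCP position; "ee_rot": TCP orientation; "force": force on the tool from outside, world axes, zero at the start; "wrist_torque": the same for the moment, N m; "grip_width": opening from 0.0 (shut) to 1.0 (fully open).
Only numpy, scipy, OpenCV 4.12 (cv2) and the standard library are available. Lean on these libraries where they do the work, as an engineer would, in place of code of your own. Each camera call takes 0.05 s, during which the arm holds its last target.

## Working session

There is one attempt and no reset: what is moved stays moved. The work goes in short steps, Python scripts to look and compute and a tool call to move; the robot and the scene stay as the last step left them, time stands still between calls to the robot, and variables do not carry over. Pictures are saved under pics/ and viewed, and the job is handed in when it is done.

Besides the shell and the picture viewer there is one more tool, called after "Request:" by a JSON object that holds its "fn" and its "kwargs". send_rows: Moves the arm, as the interface text tells. Its arguments: {"type":"object","properties":{"rows":{"type":"string"},"grip_force":{"type":"number"}},"required":["rows"]}

```bash
mkdir -p pics
python3 - <<'E'
from rig import ctrl, capture, workorder, nets
import cv2, numpy as np
s=ctrl.sense(); print(s['time_s'],s['eef_pos'],s['ee_rot'],s['grip_width'],s['force'])
for n in ('top','side'):
    p=capture(n); cv2.imwrite(f'pics/{n}0.png',p['pixels'][:,:,::-1])
    for t in ('blue_mid','brass_mid','post_foot','knob','press','brayer_mid','jar_mid'):
        print(n,t,[(np.round(d['location'],1).tolist(),round(d['confidence'],2)) for d in nets.spot_point(p,t)][:4])
E
```

```text
0.0 [ 201.3781833  -484.53078655  191.23444026] [ 0.58784064  0.39287065  0.58844994 -0.39220237] 1.0036779175898156 [-0.97273939 -0.47245779 -0.3890962 ]
top blue_mid [([582.2, -320.5, 14.0], 0.73), ([560.2, -225.2, 9.4], 0.51)]
top brass_mid [([436.2, -265.9, 4.5], 0.66)]
top post_foot [([486.6, 89.9, 24.1], 0.89)]
top knob [([506.5, 251.3, 84.5], 0.5)]
top press [([544.0, 165.4, 4.5], 0.88)]
top brayer_mid [([432.1, 463.9, 11.4], 0.74)]
top jar_mid [([719.2, -227.2, 33.0], 0.67), ([489.0, 86.5, 28.2], 0.67)]
side blue_mid [([560.1, -216.7, 12.9], 0.74), ([580.8, -325.2, 9.8], 0.66)]
side brass_mid [([437.1, -262.3, 7.6], 0.81)]
side post_foot [([491.4, 89.5, 20.9], 0.65), ([503.7, -450.0, -1.9], 0.52)]
side knob [([503.1, 255.8, 84.1], 0.45)]
side press [([546.2, 165.0, 0.7], 0.71)]
side brayer_mid []
side jar_mid [([722.6, -226.1, 31.2], 0.97)]
```

View pics/top0.png

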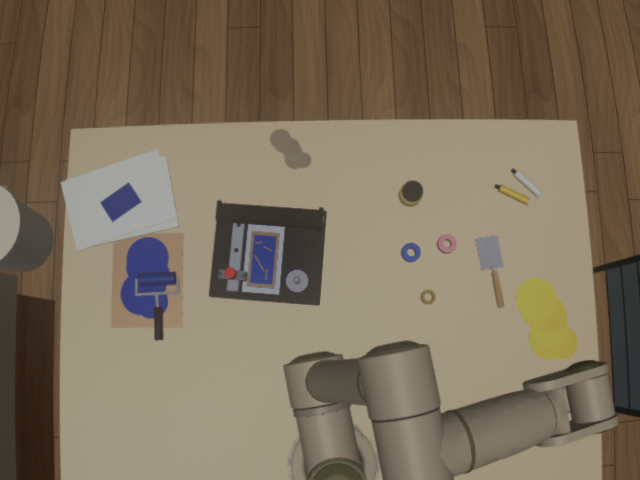

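View pics/side0.png

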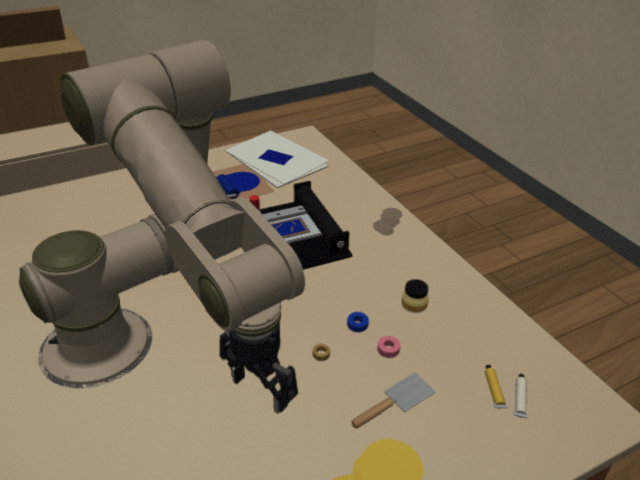

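```bash
cat > h.py <<'E'
from rig import ctrl, capture, workorder, nets
import cv2, numpy as np
from scipy.spatial.transform import Rotation as Ro
def R():
    q=ctrl.sense()['ee_rot']; return Ro.from_quat([q[1],q[2],q[3],q[0]]).as_matrix()
def jaw(): 
    r=R(); return np.degrees(np.arctan2(r[1,2],r[0,2]))
def plan(pos,yaw=None):
    s=ctrl.sense(); r=R(); d=r.T@(np.array(pos)-s['eef_pos'])/10
    t=0
    if yaw is not None:
        dy=(yaw-jaw()+90)%180-90   # world yaw; tool x down => turn about tool x = -yaw
        t=-dy/5
    print('t',round(s['time_s'],2),'pos',np.round(s['eef_pos'],1),'jaw',round(jaw(),2),'grip',round(s['grip_width'],3),'F',np.round(s['force'],1),'q6',np.round(s['joints'],2))
    print('x %.2f y %.2f z %.2f yaw %.2f'%(*d,t))
def pt(p,px,z):
    "world point on plane z from pixel, fixed or wrist"
    n=cv2.undistortPoints(np.array([[px]],float),p['intrinsics'],np.array(p['dist'])).ravel()
    if 'view' in p: C=np.linalg.inv(p['view'])
    else:
        T=np.eye(4);T[:3,:3]=p['_R'];T[:3,3]=p['_t'];C=T@p['mount']
    d=C[:3,:3]@np.array([n[0],n[1],1]);o=C[:3,3]
    return o+d*(z-o[2])/d[2]
def wrist(name):
    s=ctrl.sense();r=R();p=capture('wrist');p['_R']=r;p['_t']=np.array(s['eef_pos'])
    cv2.imwrite(f'pics/{name}.png',p['pixels'][:,:,::-1]);return p
def look(p,*ts):
    for t in ts: print(t,[(np.round(d['location'],1).tolist(),round(d['confidence'],2)) for d in nets.spot_point(p,t)][:4])
E
python3 - <<'E'
from h import *
print(np.round(R(),3)); print(capture('wrist')['mount'].round(3))
plan([545,-222,200],0)
plan([545,-222,200],90)
E
```

```text
[[-0.     0.923  0.384]
 [-0.     0.384 -0.923]
 [-1.    -0.     0.   ]]
[[-1.00000e-03 -2.86000e-01  9.58000e-01 -1.81127e+02]
 [-1.00000e-03 -9.58000e-01 -2.86000e-01  7.31600e+01]
 [ 1.00000e+00 -1.00000e-03  1.00000e-03  6.87000e-01]
 [ 0.00000e+00  0.00000e+00  0.00000e+00  1.00000e+00]]
t 0.85 pos [ 201.4 -484.8  191.8] jaw -67.44 grip 1.003 F [ 1.2 -0.5  0.2] q6 [-1.4   0.31  1.5  -0.    1.33 -0.22]
x -0.82 y 41.81 z -11.09 yaw -13.49
t 0.85 pos [ 201.4 -484.8  191.8] jaw -67.44 grip 1.003 F [ 1.2 -0.5  0.2] q6 [-1.4   0.31  1.5  -0.    1.33 -0.22]
x -0.82 y 41.81 z -11.09 yaw 4.51
```

Request:
{"fn": "send_rows", "kwargs": {"rows": "1 0 40 -10 -12.5;1 0 40 -10 -12.5;1 0 40 -10 -12.5;1 0 40 -10 -12.5;1 0 40 -10 -12.5;1 0 40 -10 -12.5;1 0 40 -10 -12.5;1 0 40 -10 -12.5;1 0 40 -10 -12.5;1 0 40 -10 -12.5;1 0 40 -10 -12.5;1 0 40 -10 -12.5"}}

```text
time_s: 2.05
eef_pos: [531.4, -240.2, 192.0]
ee_rot: [0.706, 0.031, 0.706, -0.031]
force: [-0.2, 0.9, 0.6]
grip_width: 0.998
```

Run:
```python
from h import *
p=wrist('w1'); look(p,'blue_mid','brass_mid')
plan([560,-220,150],-5)
```

```text
blue_mid [([556.5, -222.6, 12.5], 0.83), ([587.7, -321.0, 11.9], 0.79)]
brass_mid [([441.3, -259.7, 5.2], 0.94)]
t 2.2 pos [ 531.8 -239.9  192. ] jaw -5.04 grip 1.003 F [-0.4 -0.5 -0. ] q6 [-0.62  0.44  1.31 -0.    1.39 -0.54]
x 4.20 y 2.23 z 2.64 yaw -0.01
```

View pics/w1.png

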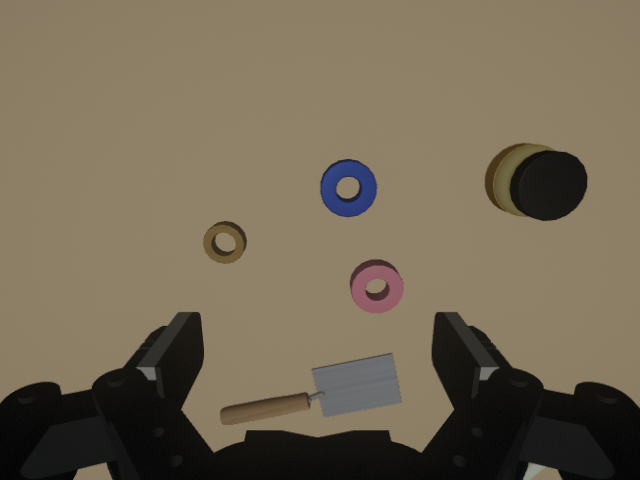

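```bash
cat >> h.py <<'E'
def proj(p,P):
    if 'view' in p: V=np.array(p['view'])
    else:
        T=np.eye(4);T[:3,:3]=p['_R'];T[:3,3]=p['_t'];V=np.linalg.inv(T@p['mount'])
    rv,_=cv2.Rodrigues(np.ascontiguousarray(V[:3,:3]))
    return cv2.projectPoints(np.asarray(P,float),rv,V[:3,3].copy(),np.array(p['intrinsics'],float),np.array(p['dist'],float))[0][:,0]
def mask(p,lo,hi,near=None,rad=60):
    h=cv2.cvtColor(p['pixels'],cv2.COLOR_RGB2HSV);m=cv2.inRange(h,lo,hi)
    if near is not None:
        k=np.zeros_like(m);cv2.circle(k,tuple(int(v) for v in near),rad,255,-1);m&=k
    m=cv2.morphologyEx(m,cv2.MORPH_OPEN,np.ones((3,3)))
    n,l,st,_=cv2.connectedComponentsWithStats(m);i=1+np.argmax(st[1:,4]);return (l==i).astype(np.uint8)
def fitcyl(p,m,x0,y0,r,z0,z1):
    from scipy.optimize import minimize
    cs=cv2.findContours(m,cv2.RETR_EXTERNAL,cv2.CHAIN_APPROX_NONE)[0];c=max(cs,key=cv2.contourArea)
    m2=np.zeros_like(m);cv2.drawContours(m2,[cv2.convexHull(c)],-1,1,-1)
    a=np.linspace(0,2*np.pi,60)
    def f(v):
        P=np.vstack([np.c_[v[0]+r*np.cos(a),v[1]+r*np.sin(a),0*a+z] for z in (z0,z1)])
        h=cv2.convexHull(proj(p,P).astype(np.float32))
        q=np.zeros_like(m);cv2.fillConvexPoly(q,np.round(h*16).astype(np.int32),1,shift=4)
        return 1-(q&m2).sum()/((q|m2).sum())
    best=minimize(f,[x0,y0],method='Nelder-Mead',options=dict(initial_simplex=[[x0-3,y0-3],[x0+4,y0],[x0,y0+4]],xatol=.05,fatol=1e-4))
    return best.x,best.fun
E
python3 - <<'E'
from h import *
p=wrist('w1b')
hsv=cv2.cvtColor(p['pixels'],cv2.COLOR_RGB2HSV)
print(hsv[170,348],hsv[188,330],hsv[242,209],hsv[230,215],hsv[100,300])
m=mask(p,(105,120,30),(130,255,255),(348,188)); print(m.sum(),fitcyl(p,m,560,-220,26,0,20))
m=mask(p,(8,115,30),(30,255,150),(225,242),35); print(m.sum(),fitcyl(p,m,438,-262,20,0,16))
E
```

```text
[114 159 122] [114 155 123] [ 20 131 109] [ 19 130 110] [ 20  71 143]
1907 (array([ 562.5121994 , -224.08249664]), np.float64(0.10724637681159421))
1029 (array([ 440.19028854, -264.49811172]), np.float64(0.12073324905183314))
```

Request:
{"fn": "send_rows", "kwargs": {"rows": "1 3 1.0 1.5 0;1 6 1.75 3 0;1 9 1.75 3 0;1 9 1.75 3 0;1 9 1.75 3 0"}}

```text
time_s: 2.75
eef_pos: [563.8, -224.6, 102.7]
ee_rot: [0.707, 0.031, 0.706, -0.031]
force: [1.1, -0.6, 0.8]
grip_width: 1.002
```

Run:
```python
from h import *
p=wrist('w2'); look(p,'blue_mid')
c=proj(p,[[561,-222,10]])[0]; print(c)
m=mask(p,(105,100,20),(130,255,255),c,110); x,e=fitcyl(p,m,561,-222,26,0,20);print(m.sum(),x,e)
a=np.linspace(0,2*np.pi,60)
im=p['pixels'][:,:,::-1].copy()
for z in (0,20): cv2.polylines(im,[proj(p,np.c_[x[0]+26*np.cos(a),x[1]+26*np.sin(a),0*a+z]).round().astype(np.int32)],True,(0,255,255),1)
cv2.polylines(im,[proj(p,np.c_[x[0]+11.5*np.cos(a),x[1]+11.5*np.sin(a),0*a+20]).round().astype(np.int32)],True,(0,255,0),1)
cv2.imwrite('pics/w2o.png',im)
plan([*x,1],-5)
```

```text
blue_mid [([556.2, -221.6, 10.8], 0.9), ([586.8, -324.2, 8.7], 0.63)]
[311.75880421 229.43190898]
3271 [ 561.54809344 -225.29617488] 0.11361646234676004
t 2.85 pos [ 564.5 -225.   103.9] jaw -4.97 grip 1.001 F [-0.8 -0.5  0.8] q6 [-0.57  0.57  1.35  0.    1.22 -0.49]
x 10.29 y -0.04 z -0.32 yaw 0.01
```

View pics/w2o.png

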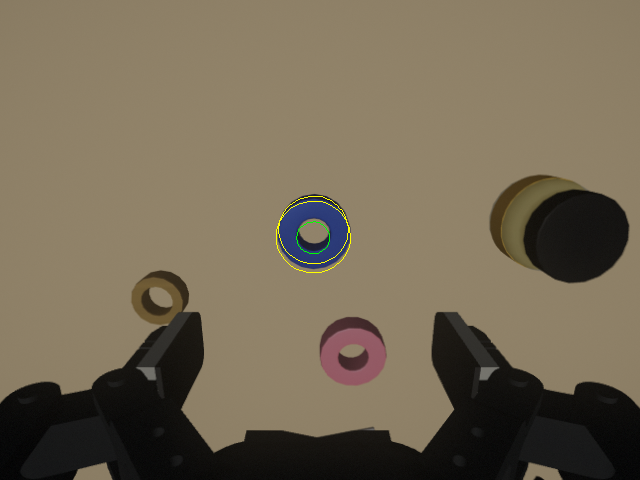

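```bash
cat >> h.py <<'E'
def overlay(p,name,circ):
    a=np.linspace(0,2*np.pi,60); im=p['pixels'][:,:,::-1].copy()
    for x,y,z,r in circ: cv2.polylines(im,[proj(p,np.c_[x+r*np.cos(a),y+r*np.sin(a),0*a+z]).round().astype(np.int32)],True,(0,255,255),1)
    cv2.imwrite(f'pics/{name}.png',im)
E
python3 - <<'E'
from h import *
p=wrist('w3')
m=mask(p,(105,100,70),(130,255,255),(312,230),110); x,e=fitcyl(p,m,561,-222,26,20,20);print(m.sum(),x,e)
overlay(p,'w3o',[(*x,20,26),(*x,20,11.5),(*x,0,26)])
plan([*x,1],-5)
m=mask(p,(8,100,60),(30,255,255),(160,298),40);y,e=fitcyl(p,m,440,-264,20,16,16);print(m.sum(),y,e)
E
```

```text
3076 [ 561.81712341 -223.05036926] 0.07525122692217812
t 2.9 pos [ 564.4 -224.9  103.8] jaw -4.96 grip 1.001 F [-0.  -0.3  0.3] q6 [-0.57  0.57  1.35  0.    1.22 -0.49]
x 10.28 y 0.18 z -0.30 yaw 0.01
1309 [ 440.6507225  -263.77881241] 0.06723084156088388
```

View pics/w3o.png

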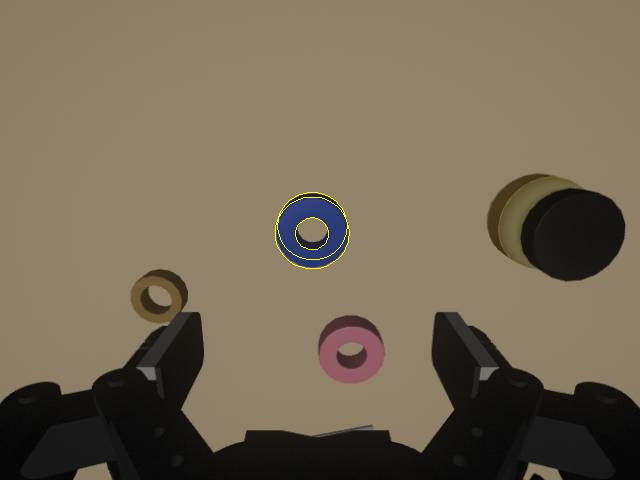

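Request:
{"fn": "send_rows", "kwargs": {"rows": "1 4 0.18 -0.3 0;1 7 0.18 -0.3 0;1 9 0.18 -0.3 0;1 10.2 0.18 -0.3 0;1 10.2 0.18 -0.3 0;0.7 10.2 0.18 -0.3 0;0.4 10.2 0.18 -0.3 0;0.4 10.2 0.18 -0.3 0;0.3 10.2 0.18 -0.3 0;0.3 10.2 0.18 -0.3 0;0.3 10.2 0.18 -0.3 0;0.3 10.2 0.18 -0.3 0", "grip_force": 40}}

```text
time_s: 4.1
eef_pos: [561.0, -222.1, -0.2]
ee_rot: [0.706, 0.03, 0.706, -0.03]
force: [-0.5, -0.2, -0.2]
grip_width: 0.298
```

Run:
```python
from h import *
p=wrist('w4'); plan([540,-223,80])
```

```text
t 4.15 pos [ 5.610e+02 -2.221e+02 -2.000e-01] jaw -4.94 grip 0.297 F [0.4 0.4 0.1] q6 [-0.57  0.69  1.45 -0.    1.   -0.48]
x -8.02 y -0.27 z -2.08 yaw 0.00
```

View pics/w4.png

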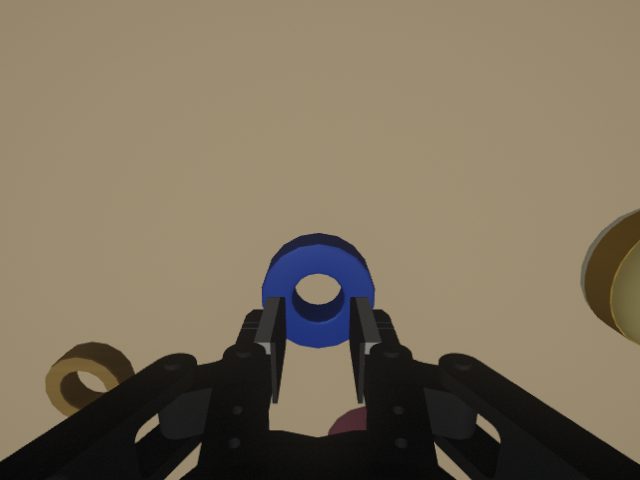

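Run:
```python
from h import *
p=wrist('w5')
print(proj(p,[[561-13,-222,0],[561+13,-222,0],[561-13,-222,20],[561,-222,0],[561,-222,20]]).round())
m=mask(p,(105,100,70),(130,255,255),(318,300),110)
x,e=fitcyl(p,m,561,-222,26,20,20);print(x,e,m.sum())
overlay(p,'w5o',[(*x,20,26),(*x,20,11.5),(*x,0,26)])
t=capture('top');cv2.imwrite('pics/t5.png',cv2.resize(t['pixels'][180:320,340:520,::-1],None,fx=4,fy=4)); look(t,'blue_mid'); t=capture('side');cv2.imwrite('pics/s5.png',cv2.resize(t['pixels'][250:400,250:450,::-1],None,fx=4,fy=4))
```

```text
[[290. 283.]
 [342. 278.]
 [287. 299.]
 [316. 280.]
 [316. 297.]]
[ 561.87751079 -223.05148816] 0.09663738261132993 5859
blue_mid []
```

View pics/w5o.png

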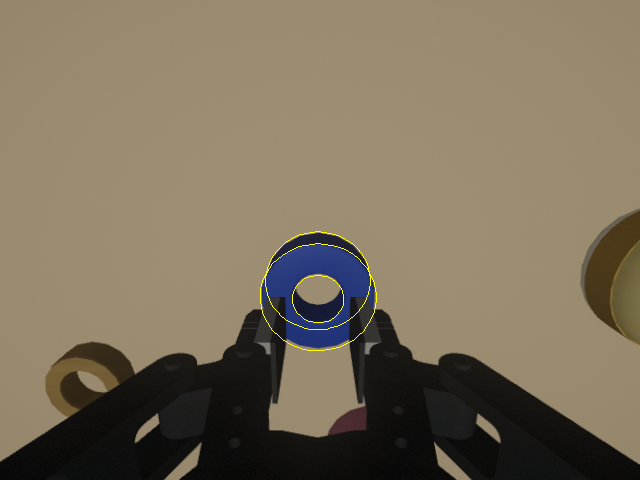

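View pics/s5.png

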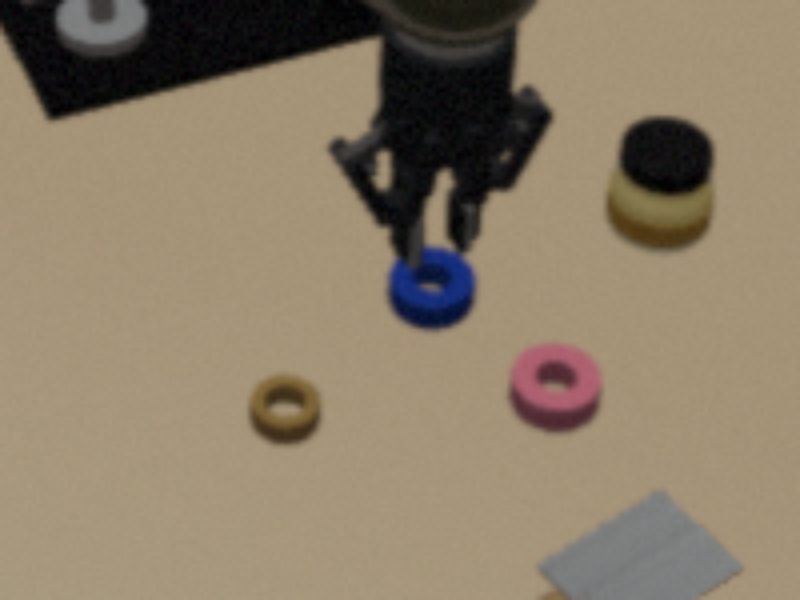

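Run:
```python
from h import *
t=capture('side')
im=t['pixels'][:,:,::-1].copy()
pts=proj(t,[[561,-222,z] for z in (0,20,40,60,80)]+[[562,-223,0]])
print(pts.round(1))
im=cv2.resize(im[250:400,250:450],None,fx=4,fy=4,interpolation=cv2.INTER_CUBIC)
for q in pts: cv2.circle(im,tuple(((q-[250,250])*4+2).round().astype(int).tolist()),2,(0,255,255),-1)
cv2.imwrite('pics/s6.png',im)
p=wrist('w6'); im=p['pixels'][200:460,180:460,::-1].copy(); im=cv2.resize(im,None,fx=2.3,fy=2.3)
im=np.clip(im.astype(float)*2.5,0,255).astype(np.uint8);cv2.imwrite('pics/w6.png',im)
```

```text
[[357.5 323.6]
 [357.9 317.6]
 [358.3 311.6]
 [358.8 305.4]
 [359.2 299.1]
 [358.  323.7]]
```

View pics/s6.png

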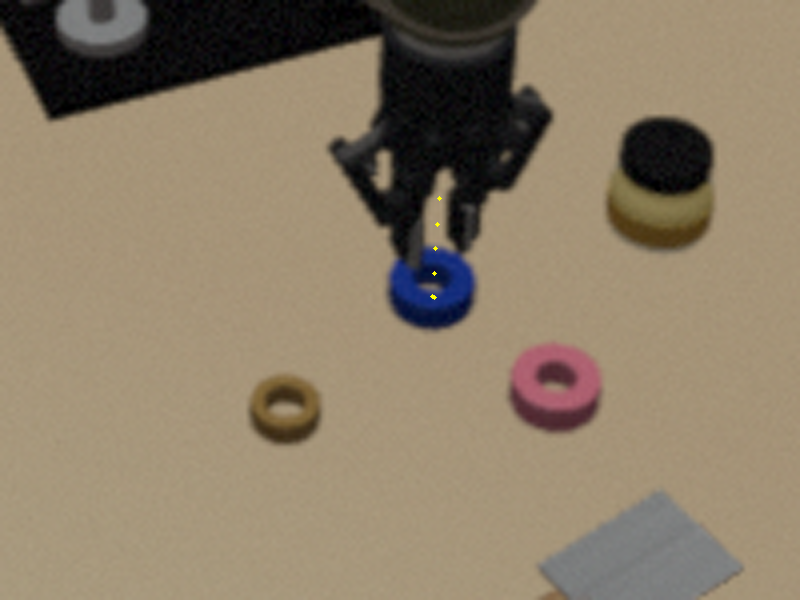

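View pics/w6.png

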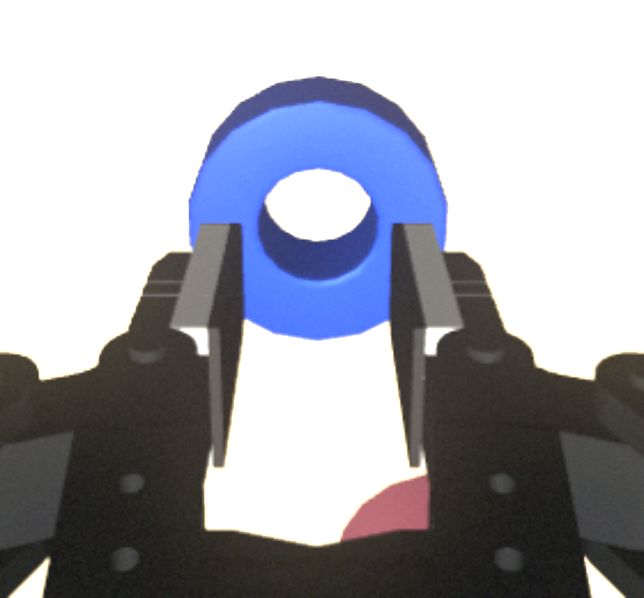

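Run:
```python
from h import *
print(ctrl.pinch_z, [a for a in dir(ctrl) if a[0]!='_'])
p=wrist('w7'); r=p['_R']; t=p['_t']
for b in (0,10,19,30,40,45,50,60,73,80):
    for y in (11,0,-11):
        print(b,y,proj(p,[t+r@[-b,y,-12.6],t+r@[-b,y,12.6]]).round().tolist())
```

```text
18.700000000000003 ['PlanningError', 'pinch_z', 'sense']
0 11 [[290.0, 259.0], [341.0, 259.0]]
0 0 [[290.0, 280.0], [341.0, 280.0]]
0 -11 [[291.0, 301.0], [341.0, 301.0]]
10 11 [[288.0, 266.0], [343.0, 266.0]]
10 0 [[289.0, 288.0], [342.0, 288.0]]
10 -11 [[289.0, 310.0], [342.0, 310.0]]
19 11 [[287.0, 273.0], [344.0, 273.0]]
19 0 [[288.0, 296.0], [344.0, 296.0]]
19 -11 [[288.0, 318.0], [343.0, 318.0]]
30 11 [[285.0, 283.0], [346.0, 283.0]]
30 0 [[286.0, 307.0], [345.0, 307.0]]
30 -11 [[286.0, 330.0], [345.0, 330.0]]
40 11 [[283.0, 292.0], [348.0, 292.0]]
40 0 [[284.0, 318.0], [347.0, 318.0]]
40 -11 [[285.0, 342.0], [347.0, 342.0]]
45 11 [[282.0, 298.0], [349.0, 298.0]]
45 0 [[283.0, 324.0], [348.0, 324.0]]
45 -11 [[284.0, 349.0], [347.0, 349.0]]
50 11 [[281.0, 303.0], [350.0, 303.0]]
50 0 [[282.0, 330.0], [349.0, 330.0]]
50 -11 [[282.0, 356.0], [348.0, 356.0]]
60 11 [[278.0, 316.0], [352.0, 316.0]]
60 0 [[279.0, 344.0], [351.0, 344.0]]
60 -11 [[280.0, 372.0], [351.0, 371.0]]
73 11 [[274.0, 335.0], [356.0, 335.0]]
73 0 [[275.0, 366.0], [355.0, 366.0]]
73 -11 [[277.0, 395.0], [354.0, 395.0]]
80 11 [[272.0, 347.0], [358.0, 347.0]]
80 0 [[273.0, 379.0], [357.0, 379.0]]
80 -11 [[274.0, 410.0], [356.0, 410.0]]
```

Request:
{"fn": "send_rows", "kwargs": {"rows": "0.9 0 -0.1 0.1 0;0.9 0 -0.1 0.1 0;0.9 0 -0.1 0.1 0;0.9 1 -0.1 0.1 0;0.9 2 -0.1 0.1 0;0.9 2.5 -0.1 0.1 0;0.9 2.5 -0.1 0.1 0;0.9 2.5 -0.1 0.1 0"}}

```text
time_s: 5.3
eef_pos: [561.9, -223.2, -25.3]
ee_rot: [0.706, 0.03, 0.706, -0.03]
force: [1.7, -0.2, -0.1]
grip_width: 0.897
```

Run:
```python
from h import *
p=wrist('w8'); plan([561.8,-223,-41],-5)
t=capture('side');cv2.imwrite('pics/s8.png',cv2.resize(t['pixels'][250:400,250:450,::-1],None,fx=3,fy=3))
```

```text
t 5.35 pos [ 562.1 -223.3  -25. ] jaw -4.94 grip 0.9 F [-0.4 -0.3  0.5] q6 [-0.57  0.72  1.46  0.    0.96 -0.49]
x 1.60 y 0.03 z -0.03 yaw 0.01
```

View pics/w8.png

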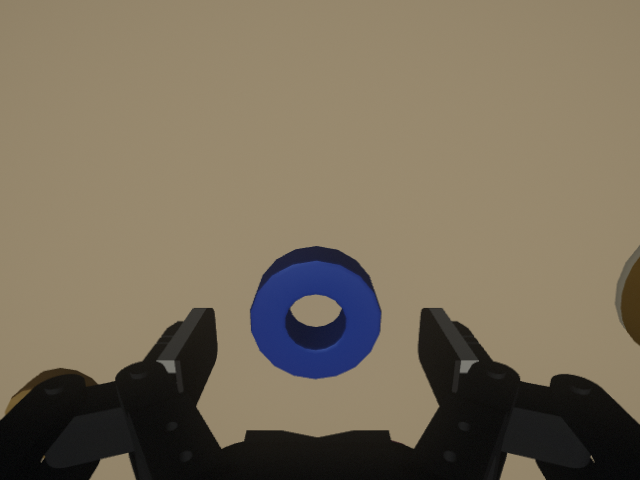

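View pics/s8.png

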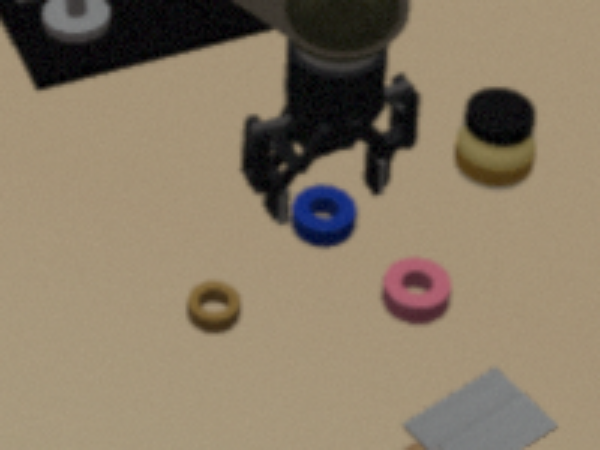

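Request:
{"fn": "send_rows", "kwargs": {"rows": "0.9 0.8 0 0 0;0.9 1.5 0 0 0;0.9 1.5 0 0 0;0.75 1.5 0 0 0;0.65 1.5 0 0 0;0.5 1.5 0 0 0;0.5 1.5 0 0 0;0.5 1.5 0 0 0;0.5 1.5 0 0 0;0.5 1.5 0 0 0", "grip_force": 40}}

```text
time_s: 6.4
eef_pos: [562.3, -223.4, -39.7]
ee_rot: [0.707, 0.03, 0.706, -0.031]
force: [-0.9, 0.0, 5.8]
grip_width: 0.585
```

Run:
```python
from h import *
p=wrist('w9'); plan([561.8,-223,-41],-5)
m=mask(p,(105,100,70),(130,255,255),(316,320),130); x,e=fitcyl(p,m,561,-222,26,20,20);print(m.sum(),x,e)
t=capture('side');cv2.imwrite('pics/s9.png',cv2.resize(t['pixels'][250:400,250:450,::-1],None,fx=3,fy=3))
```

```text
t 6.45 pos [ 562.3 -223.4  -39.7] jaw -4.94 grip 0.58 F [0.1 0.  5. ] q6 [-0.57  0.75  1.46  0.    0.93 -0.49]
x 0.13 y 0.03 z -0.05 yaw 0.01
11230 [ 562.80036942 -223.05909873] 0.07371877414370331
```

View pics/w9.png

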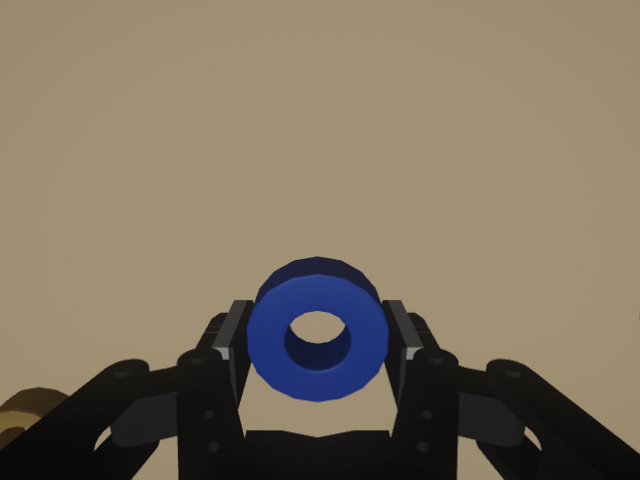

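View pics/s9.png

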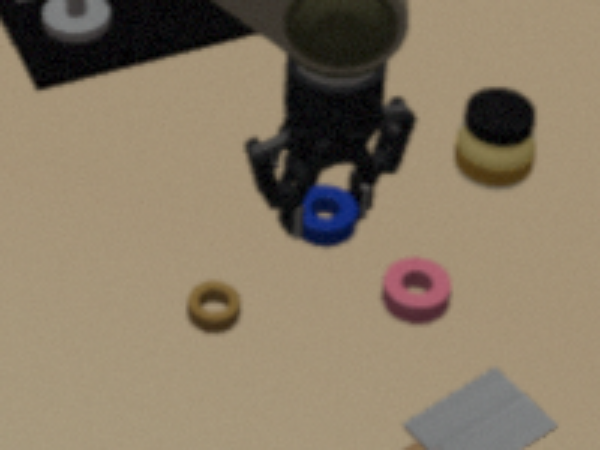

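Request:
{"fn": "send_rows", "kwargs": {"rows": "0.45 -3 0 0 0;0.45 -7 0 0 0;0.45 -11 0 0 0;0.45 -12 4 -1 0;0.45 -12 8 -3 0;0.45 -12 12 -5 0;0.45 -12 16 -7 0;0.45 -12 20 -7 0;0.45 -12 23 -7 0;0.45 -12 24 -7 0;0.45 -12 24 -7 0;0.45 -12 24 -7 0", "grip_force": 40}}

```text
time_s: 7.7
eef_pos: [512.8, 21.1, 79.6]
ee_rot: [0.706, 0.031, 0.707, -0.031]
force: [0.0, 0.6, -0.6]
grip_width: 0.583
```

Run:
```python
from h import *
p=wrist('w10'); plan([490,89,80],-5)
look(p,'post_foot','knob','press','blue_mid')
```

```text
t 7.75 pos [512.8  20.8  79.6] jaw -5.0 grip 0.585 F [ 0.5  0.7 -1. ] q6 [-0.19  0.41  1.68 -0.    1.06 -0.1 ]
x -0.04 y 6.59 z -2.87 yaw -0.00
post_foot [([490.9, 85.5, 25.1], 0.7)]
knob [([508.5, 24.6, 131.5], 0.23)]
press []
blue_mid [([510.8, 23.4, 132.2], 0.69)]
```

View pics/w10.png

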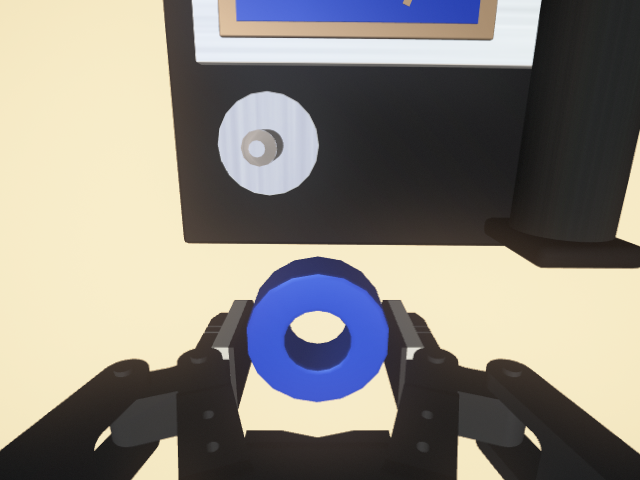

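Run:
```python
from h import *
p=wrist('w11')
h=cv2.cvtColor(p['pixels'],cv2.COLOR_RGB2HSV); print(h[110,270],h[180,260],h[149,257],h[210,270], h[148,275])
m=mask(p,(0,0,150),(180,60,255),(268,143),56); print(m.sum())
x,e=fitcyl(p,m,490,88,30,24,24);print('seat',x,e)
zt=p['_t'][2]+39.7
m=mask(p,(105,100,70),(130,255,255),(318,330),130); y,e=fitcyl(p,m,513,21,26,zt+20,zt+20);print('ring',y,e,p['_t'])
overlay(p,'w11o',[(*x,24,30),(*x,24,9),(*x,62,9),(*x,69,4.5),(*y,zt+20,26),(*y,zt+20,11.5)])
```

```text
[111  19 224] [112  22 218] [111  19 223] [ 0 13 57] [ 11  13 160]
7940
seat [490.25252893  86.3583473 ] 0.040840140023337246
ring [513.61757091  24.31979141] 0.0808462183866715 [512.85505628  21.1075791   79.73853488]
```

View pics/w11o.png

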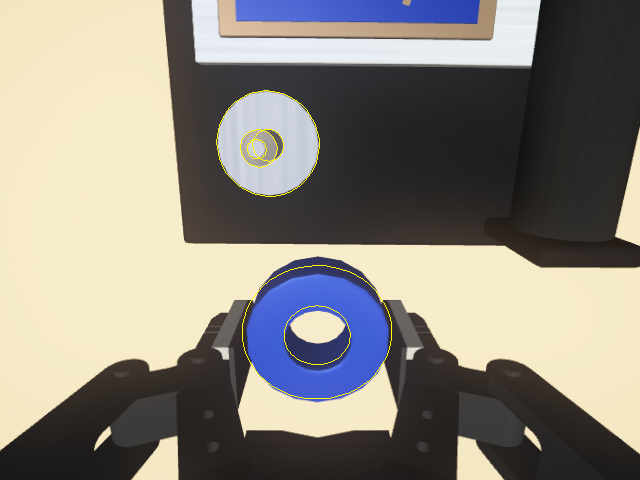

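Run:
```python
from h import *
p=wrist('w12')
h=cv2.cvtColor(p['pixels'],cv2.COLOR_RGB2HSV); print(h[262,318],h[285,318],h[390,318])
zt=p['_t'][2]+39.7
m=mask(p,(105,100,150),(130,255,255),(318,330),130)
for dz in (12,15,20):
  y,e=fitcyl(p,m,513,21,26,zt+dz,zt+dz);print('ring',dz,y-p['_t'][:2],e,m.sum())
overlay(p,'w12o',[(*y,zt+20,26),(*y,zt+20,11.5),(*y,zt,11.5)])
```

```text
[118 119  94] [113 168 222] [114 174 209]
ring 12 [ 0.36675147 -3.16845571] 0.03247025892232336 11061
ring 15 [ 0.45505196 -1.70955099] 0.010737790093522714 11061
ring 20 [0.52033685 0.03885443] 0.0802111497360628 11061
```

View pics/w12o.png

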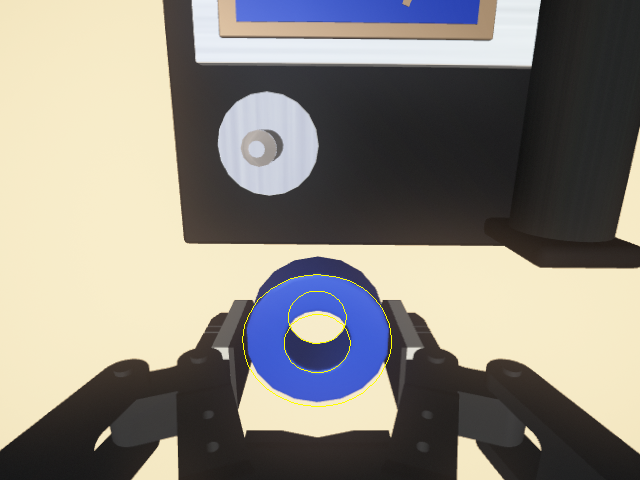

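Run:
```python
from h import *
plan([489.8,88.1,42],-5)
```

```text
t 8.05 pos [512.8  21.4  79.8] jaw -4.98 grip 0.586 F [ 0.4 -0.5 -1.6] q6 [-0.19  0.41  1.68 -0.    1.06 -0.1 ]
x 3.78 y 6.44 z -2.87 yaw 0.00
```

Request:
{"fn": "send_rows", "kwargs": {"rows": "0.45 0 2 -1 0;0.45 0 4.5 -2 0;0.45 0 6.45 -2.87 0;0.45 2 6.45 -2.87 0;0.45 3.8 6.45 -2.87 0;0.45 3.8 6.45 -2.87 0;0.45 3.8 6.45 -2.87 0;0.45 3.8 6.45 -2.87 0"}}

```text
time_s: 8.85
eef_pos: [490.4, 88.5, 42.7]
ee_rot: [0.707, 0.031, 0.706, -0.031]
force: [0.2, 0.5, -0.1]
grip_width: 0.586
```

Run:
```python
from h import *
p=wrist('w13')
zt=p['_t'][2]+39.7
m=mask(p,(105,100,150),(130,255,255),(318,330),130)
for dz in (15,):
  y,e=fitcyl(p,m,490,87,26,zt+dz,zt+dz);print('ring',dz,y,e,m.sum())
overlay(p,'w13o',[(*y,zt+15,11.5),(490.25,86.36,69,3.5),(490.25,86.36,62,9),(490.25,86.36,24,30)])
plan([489.8,88.1,42],-5)
```

```text
ring 15 [490.83308267  86.7468741 ] 0.010810061672787752 11061
t 8.9 pos [490.4  88.5  42.7] jaw -4.95 grip 0.577 F [-0.  -0.5 -0.9] q6 [-0.06  0.43  1.76 -0.    0.95  0.03]
x 0.07 y -0.05 z -0.06 yaw 0.01
```

View pics/w13o.png

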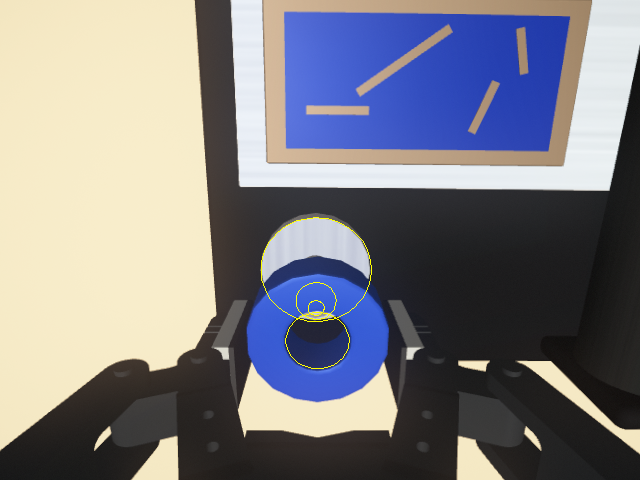

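Run:
```python
from h import *
from scipy.optimize import least_squares
p=wrist('w14')
im=p['pixels'][200:360,240:400,::-1]; cv2.imwrite('pics/w14z.png',np.clip(cv2.resize(im,None,fx=4,fy=4,interpolation=cv2.INTER_CUBIC).astype(float)*1.5,0,255).astype(np.uint8))
h=cv2.cvtColor(p['pixels'],cv2.COLOR_RGB2HSV)
m=mask(p,(0,0,120),(180,60,255),(316,240),50)
edge=[]
for c in range(275,360):
    r=np.where(m[205:260,c])[0]
    if len(r): edge.append((c,205+r[0]-0.5))
edge=np.array(edge)
for z in (24,20,17):
    W=np.array([pt(p,e,z)[:2] for e in edge])
    s=least_squares(lambda v:np.hypot(*(W-v).T)-30,[490,86]); print(z,s.x,np.sqrt(np.mean(s.fun**2)))
```

```text
24 [489.79849032  86.5549195 ] 0.18062193039282418
20 [489.74538422  85.72951034] 0.19735329148838182
17 [489.70570014  85.11174284] 0.22337027526722678
```

View pics/w14z.png

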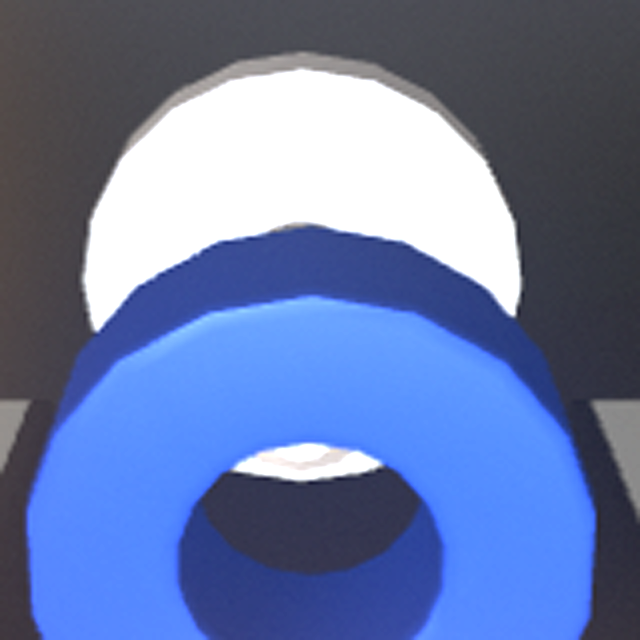

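Request:
{"fn": "send_rows", "kwargs": {"rows": "0.45 0.5 0 -0.08 0;0.45 1 0 -0.08 0;0.45 1.5 0 -0.08 0;0.45 2 0 -0.08 0;0.45 2.5 0 -0.08 0;0.45 2.5 0 -0.08 0"}}

```text
time_s: 9.55
eef_pos: [488.5, 88.8, 16.0]
ee_rot: [0.706, 0.03, 0.707, -0.03]
force: [-0.7, -0.7, -0.5]
grip_width: 0.582
```

Run:
```python
from h import *
p=wrist('w15')
im=p['pixels'][200:420,220:420,::-1]; cv2.imwrite('pics/w15z.png',np.clip(cv2.resize(im,None,fx=2.7,fy=2.7,interpolation=cv2.INTER_CUBIC).astype(float)*1.3,0,255).astype(np.uint8))
plan([489.8,88.1,-15],-5)
```

```text
t 9.6 pos [488.8  88.8  16.4] jaw -4.94 grip 0.583 F [ 0.1  0.3 -0.9] q6 [-0.06  0.47  1.78  0.    0.89  0.03]
x 3.14 y -0.06 z 0.11 yaw 0.01
```

View pics/w15z.png

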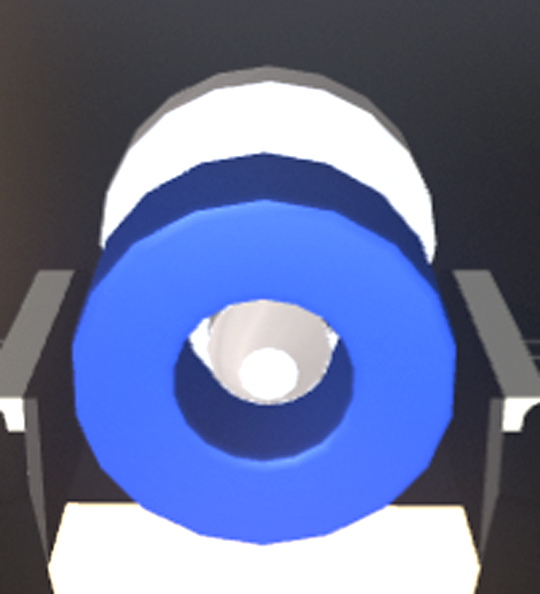

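Request:
{"fn": "send_rows", "kwargs": {"rows": "0.45 0.7 0 0.05 0;0.45 1.4 0 0.05 0;0.45 2.0 0 0.05 0;0.45 2.5 0 0.05 0;0.45 2.9 0 0.05 0;0.45 2.9 0 0.05 0"}}

```text
time_s: 10.2
eef_pos: [489.2, 88.7, -12.8]
ee_rot: [0.706, 0.03, 0.707, -0.03]
force: [0.9, -1.0, -1.9]
grip_width: 0.581
```

Run:
```python
from h import *
p=wrist('w16')
im=p['pixels'][200:420,220:420,::-1]; cv2.imwrite('pics/w16z.png',np.clip(cv2.resize(im,None,fx=2.7,fy=2.7,interpolation=cv2.INTER_CUBIC).astype(float)*1.3,0,255).astype(np.uint8))
plan([489.8,88.1,-15],-5)
```

```text
t 10.25 pos [489.4  88.7 -12.4] jaw -4.94 grip 0.586 F [ 0.  -0.2 -1.2] q6 [-0.06  0.52  1.8   0.    0.82  0.03]
x 0.26 y -0.06 z 0.05 yaw 0.01
```

View pics/w16z.png

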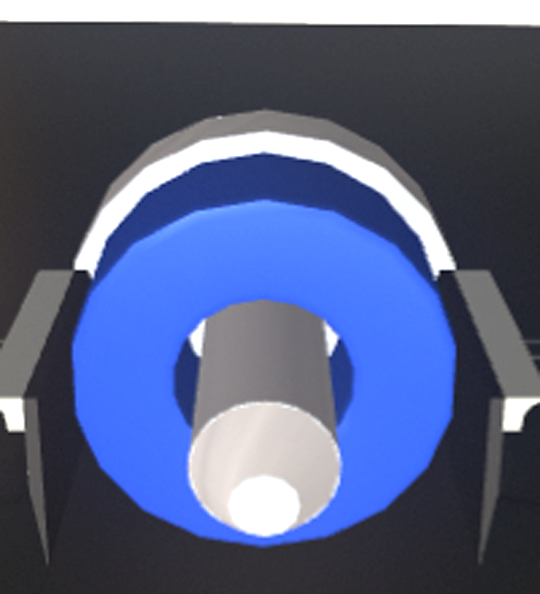

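Nicely centred. Lower another 3 mm to contact, then let go.

Request:
{"fn": "send_rows", "kwargs": {"rows": "0.45 0.1 0 0 0;0.45 0.2 0 0 0;0.45 0.28 0 0 0;0.45 0.28 0 0 0"}}

```text
time_s: 10.65
eef_pos: [489.5, 88.7, -15.0]
ee_rot: [0.706, 0.03, 0.706, -0.03]
force: [0.1, 0.0, -1.4]
grip_width: 0.585
```

Run:
```python
from h import *
plan([489.8,88.1,-15],-5)
```

```text
t 10.65 pos [489.5  88.7 -15. ] jaw -4.94 grip 0.585 F [ 0.1  0.  -1.4] q6 [-0.06  0.53  1.8   0.    0.82  0.03]
x -0.00 y -0.06 z 0.04 yaw 0.01
```

Open (tips retract), wait, then rise.

Request:
{"fn": "send_rows", "kwargs": {"rows": "0.65 0 0 0 0;0.75 0 0 0 0;0.85 0 0 0 0;0.85 0 0 0 0;0.85 0 0 0 0;0.85 -2 0 0 0;0.85 -5 0 0 0;0.85 -9 0 0 0;0.85 -11 0 0 0;0.85 -11 0 0 0;0.85 -11 0 0 0"}}

```text
time_s: 11.75
eef_pos: [489.2, 88.7, 94.6]
ee_rot: [0.706, 0.03, 0.707, -0.03]
force: [0.4, 0.1, -0.4]
grip_width: 0.847
```

Run:
```python
from h import *
p=wrist('w17')
im=p['pixels'][:,:,::-1]
plan([440.6,-263.8,120],-5)
m=mask(p,(105,100,100),(130,255,255),(316,290),70)
x,e=fitcyl(p,m,490,87,26,44,44);print('ring',x,e,m.sum())
overlay(p,'w17o',[(*x,44,26),(489.9,86.5,24,30)])
```

```text
t 11.8 pos [488.9  88.7  94. ] jaw -4.94 grip 0.852 F [ 0.   0.7 -0.1] q6 [-0.06  0.36  1.71  0.    1.08  0.03]
x -2.60 y -35.54 z -1.78 yaw 0.01
ring [489.72621822  86.93377209] 0.1711090400745573 3073
```

View pics/w17o.png

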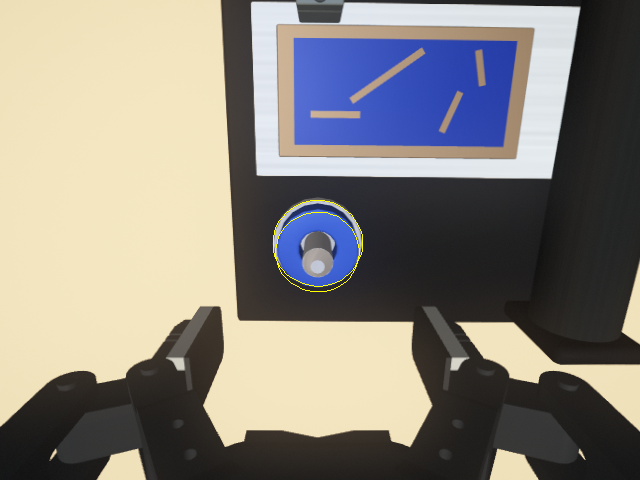

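Request:
{"fn": "send_rows", "kwargs": {"rows": "0.85 -2 -3 0 0;0.85 -2 -8 -0.5 0;0.85 -2 -13 -1 0;0.85 -2 -18 -1.5 0;0.85 0 -23 -1.8 0;0.85 1 -28 -1.8 0;0.85 3 -33 -1.8 0;0.85 3.4 -35.5 -1.8 0;0.85 3.4 -35.5 -1.8 0;0.85 3.4 -35.5 -1.8 0;0.85 3.4 -35.5 -1.8 0"}}

```text
time_s: 12.9
eef_pos: [440.9, -262.3, 60.5]
ee_rot: [0.706, 0.03, 0.707, -0.03]
force: [-0.2, 0.2, -0.4]
grip_width: 0.851
```

Run:
```python
from h import *
p=wrist('w18'); look(p,'brass_mid')
c=proj(p,[[440.6,-263.8,16]])[0]; print(c)
h=cv2.cvtColor(p['pixels'],cv2.COLOR_RGB2HSV); print(h[int(c[1])+25:int(c[1])+45:4,int(c[0])], h[int(c[1])-45:int(c[1])-20:4,int(c[0])])
plan([440.6,-263.8,-40],-5)
cv2.imwrite('pics/w18z.png',cv2.resize(p['pixels'][int(c[1])-80:int(c[1])+80,int(c[0])-80:int(c[0])+80,::-1],None,fx=3,fy=3))
```

```text
brass_mid [([439.6, -261.8, 4.2], 0.77)]
[315.72496275 255.5042163 ]
[[ 19 132 108]
 [ 20 135 106]
 [ 19  70 142]
 [ 19  70 142]
 [ 20  70 142]] [[ 19  70 142]
 [ 19  70 142]
 [ 19  70 142]
 [ 18 127  56]
 [ 18 136  60]
 [ 20 130 104]
 [ 19 131 107]]
t 13.0 pos [ 441.2 -262.4   61. ] jaw -4.85 grip 0.848 F [-0.3  0.1 -0. ] q6 [-0.77  0.43  1.7   0.    1.01 -0.68]
x 10.10 y -0.15 z -0.05 yaw 0.03
```

View pics/w18z.png

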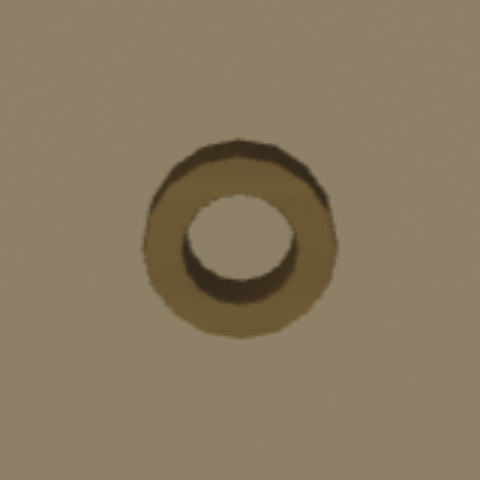

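Run:
```python
from h import *
p=wrist('w19')
m=mask(p,(10,105,80),(30,255,255),(316,256),60)
for z in (10,13,16):
  x,e=fitcyl(p,m,440.6,-263.8,20,z,z);print(z,x,e,m.sum())
plan([*x,-40],-5)
```

```text
10 [ 439.42045507 -267.16368418] 0.03434022257551672 1891
13 [ 439.54148636 -266.62612228] 0.05653929791860823 1891
16 [ 439.39943144 -266.0013332 ] 0.0805328489252195 1891
t 13.05 pos [ 441.3 -262.5   61.1] jaw -4.86 grip 0.85 F [0.4 0.4 0.1] q6 [-0.77  0.43  1.7   0.    1.01 -0.68]
x 10.11 y -0.36 z -0.16 yaw 0.03
```

Request:
{"fn": "send_rows", "kwargs": {"rows": "0.85 3 -0.4 -0.15 0;0.85 6 -0.4 -0.15 0;0.85 8.5 -0.4 -0.15 0;0.85 9.8 -0.4 -0.15 0;0.85 9.8 -0.4 -0.15 0;0.7 9.8 -0.4 -0.15 0;0.55 9.8 -0.4 -0.15 0;0.4 9.8 -0.4 -0.15 0;0.35 9.8 -0.4 -0.15 0;0.35 9.8 -0.4 -0.15 0;0.35 9.8 -0.4 -0.15 0", "grip_force": 40}}

```text
time_s: 14.15
eef_pos: [439.8, -267.8, -35.5]
ee_rot: [0.707, 0.03, 0.706, -0.031]
force: [-1.7, 1.4, 8.7]
grip_width: 0.449
```

Run:
```python
from h import *
p=wrist('w20')
plan([490,87,-40],-5)
```

```text
t 14.2 pos [ 439.8 -267.8  -35.5] jaw -4.93 grip 0.452 F [-0.5  1.8  8. ] q6 [-0.77  0.59  1.76  0.    0.79 -0.69]
x 0.41 y 35.78 z 1.94 yaw 0.01
```

View pics/w20.png

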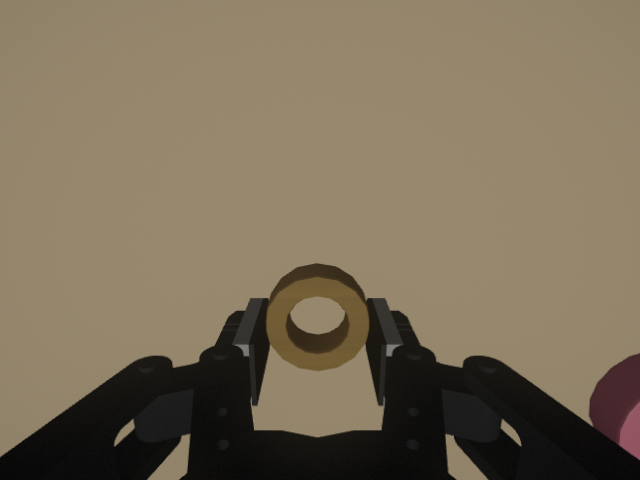

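Request:
{"fn": "send_rows", "kwargs": {"rows": "0.35 -3 0 0 0;0.35 -7 0 0 0;0.35 -11 3 0 0;0.35 -11.5 8 1 0;0.35 -11.5 13 2 0;0.35 -11.5 18 2 0;0.35 -11.5 23 2 0;0.35 -11.5 27 2 0;0.35 -11.5 28.7 2 0;0.35 -11.5 28.7 2 0;0.35 -11.5 28.7 2 0"}}

```text
time_s: 15.3
eef_pos: [483.9, 16.6, 78.4]
ee_rot: [0.707, 0.03, 0.706, -0.03]
force: [0.6, -0.2, -1.0]
grip_width: 0.45
```

Run:
```python
from h import *
p=wrist('w21')
T=p['_t']
h=cv2.cvtColor(p['pixels'],cv2.COLOR_RGB2HSV); print(h[272,318],h[290,318],h[365,318])
m=mask(p,(10,90,130),(30,255,255),(318,325),65)
for b in (44,46,48,51.5):
  x,e=fitcyl(p,m,T[0],T[1],20,T[2]+b,T[2]+b);print(b,x-T[:2],e,m.sum())
overlay(p,'w21o',[(T[0],T[1]-1.5,T[2]+48,20)])
plan([490,88,45],-5)
```

```text
[ 18 125 104] [ 19 129 194] [ 19 131 191]
44 [ 0.46858096 -1.16621255] 0.018482616001033958 4886
46 [ 0.54507481 -0.07523478] 0.012653374233128845 4886
48 [0.55896896 0.91755964] 0.037364553493585806 4886
51.5 [0.66660788 2.07258715] 0.08304662474789415 4886
t 15.35 pos [483.9  16.1  78.3] jaw -4.97 grip 0.448 F [ 0.4 -0.4 -1.1] q6 [-0.21  0.35  1.77 -0.    1.02 -0.12]
x 3.33 y 7.21 z -0.01 yaw 0.01
```

View pics/w21o.png

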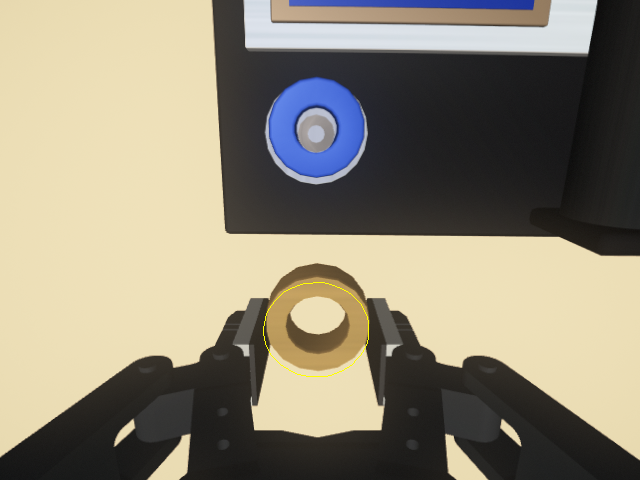

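Request:
{"fn": "send_rows", "kwargs": {"rows": "0.35 0 3 0 0;0.35 0 6 0 0;0.35 0 7.1 -0.05 0;0.35 2 7.1 -0.05 0;0.35 4 7.1 -0.05 0;0.35 5 7.1 -0.05 0;0.35 5 7.1 -0.05 0;0.35 5 7.1 -0.05 0"}}

```text
time_s: 16.15
eef_pos: [489.9, 87.1, 28.6]
ee_rot: [0.707, 0.031, 0.706, -0.031]
force: [-0.1, 0.5, -0.7]
grip_width: 0.447
```

Run:
```python
from h import *
p=wrist('w22')
im=p['pixels'][200:420,220:420,::-1]; cv2.imwrite('pics/w22z.png',np.clip(cv2.resize(im,None,fx=2.7,fy=2.7,interpolation=cv2.INTER_CUBIC).astype(float)*1.3,0,255).astype(np.uint8))
plan([489.5,87.0,8.5],-5)
```

```text
t 16.2 pos [490.1  87.3  28.8] jaw -4.97 grip 0.447 F [ 0.3  0.5 -1. ] q6 [-0.06  0.45  1.77 -0.    0.92  0.03]
x 2.03 y -0.03 z -0.06 yaw 0.01
```

View pics/w22z.png

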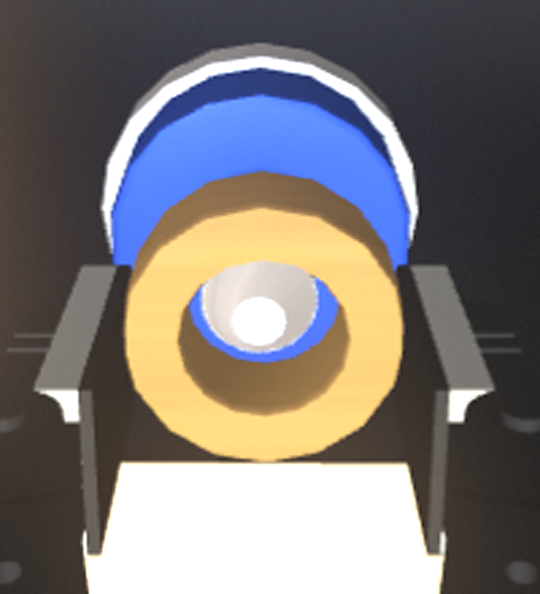

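Request:
{"fn": "send_rows", "kwargs": {"rows": "0.35 0.4 0 -0.07 0;0.35 0.8 0 -0.07 0;0.35 1.2 0 -0.07 0;0.35 1.6 0 -0.07 0;0.35 1.85 0 -0.07 0;0.35 1.85 0 -0.07 0"}}

```text
time_s: 16.8
eef_pos: [488.7, 87.4, 9.0]
ee_rot: [0.706, 0.03, 0.707, -0.031]
force: [0.0, -5.5, -2.5]
grip_width: 0.446
```

Run:
```python
from h import *
p=wrist('w23')
im=p['pixels'][200:420,220:420,::-1]; cv2.imwrite('pics/w23z.png',np.clip(cv2.resize(im,None,fx=2.7,fy=2.7,interpolation=cv2.INTER_CUBIC).astype(float)*1.3,0,255).astype(np.uint8))
plan([489.5,87.0,8.5],-5)
```

```text
t 16.85 pos [488.7  87.4   9. ] jaw -4.93 grip 0.448 F [ 0.5 -5.1 -2.8] q6 [-0.06  0.48  1.79 -0.    0.87  0.03]
x 0.05 y -0.03 z 0.09 yaw 0.01
```

View pics/w23z.png

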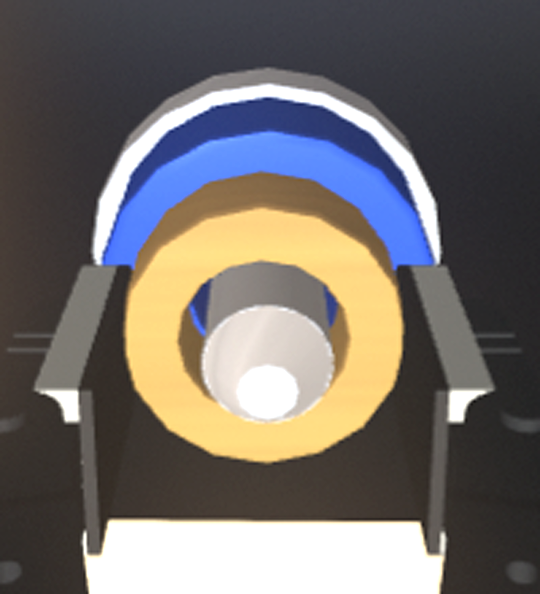

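Request:
{"fn": "send_rows", "kwargs": {"rows": "0.35 0 -0.1 0.04 0;0.35 0 -0.15 0.04 0;0.35 0.1 -0.15 0.04 0;0.35 0.2 -0.15 0.04 0;0.35 0.2 -0.15 0.04 0"}}

```text
time_s: 17.35
eef_pos: [489.0, 86.5, 8.5]
ee_rot: [0.707, 0.03, 0.706, -0.03]
force: [-6.0, 0.0, 11.2]
grip_width: 0.45
```

Run:
```python
from h import *
plan([489.5,87.0,8.5],-5)
p=wrist('w24')
im=p['pixels'][200:420,220:420,::-1]; cv2.imwrite('pics/w24z.png',np.clip(cv2.resize(im,None,fx=2.7,fy=2.7,interpolation=cv2.INTER_CUBIC).astype(float)*1.3,0,255).astype(np.uint8))
```

```text
t 17.35 pos [489.   86.5   8.5] jaw -4.92 grip 0.45 F [-6.   0.  11.2] q6 [-0.06  0.48  1.79  0.    0.87  0.02]
x -0.00 y 0.06 z 0.05 yaw 0.02
```

View pics/w24z.png

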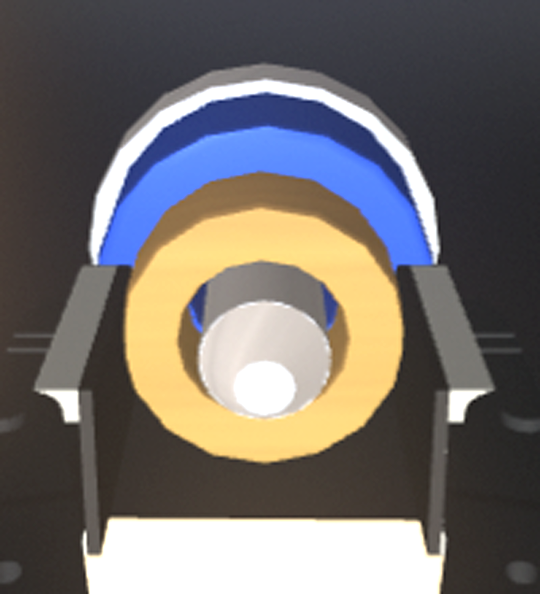

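Request:
{"fn": "send_rows", "kwargs": {"rows": "0.35 -0.15 0 0 0;0.5 -0.15 0 0 0;0.6 -0.15 0 0 0;0.7 -0.2 0 0 0;0.75 -0.2 0 0 0;0.75 -0.2 0 0 0;0.75 -0.2 0 0 0;0.75 -2 0 0 0;0.75 -5 0 0 0;0.75 -9 0 0 0;0.75 -10 0 0 0;0.75 -10 0 0 0"}}

```text
time_s: 18.6
eef_pos: [489.7, 86.2, 108.7]
ee_rot: [0.708, 0.03, 0.705, -0.03]
force: [0.5, 0.5, -0.8]
grip_width: 0.746
```

Run:
```python
from h import *
p=wrist('w25'); c=proj(p,[[490,86.6,44]])[0].astype(int); print(c)
im=p['pixels'][c[1]-110:c[1]+110,c[0]-110:c[0]+110,::-1]; cv2.imwrite('pics/w25z.png',np.clip(cv2.resize(im,None,fx=2.7,fy=2.7,interpolation=cv2.INTER_CUBIC).astype(float)*1.3,0,255).astype(np.uint8))
m=mask(p,(10,90,130),(30,255,255),c,65)
for z in (56,60,64):
    x,e=fitcyl(p,m,490,87,20,z,z);print('brass',z,x,e,m.sum())
look(p,'brass_mid','blue_mid','post_foot','knob')
plan([505,253,80],-5)
t=capture('side'); im=t['pixels'][180:280,230:370,::-1]; cv2.imwrite('pics/s25.png',cv2.resize(im,None,fx=5,fy=5,interpolation=cv2.INTER_CUBIC))
```

```text
[316 243]
brass 56 [489.67535472  87.38510013] 0.059268600252206816 1865
brass 60 [489.15625  88.40625] 0.09024390243902436 1865
brass 64 [490.25572491  89.76987743] 0.11998820754716977 1865
brass_mid [([490.6, 92.3, 50.8], 0.65)]
blue_mid []
post_foot [([491.4, 89.3, 26.1], 0.7)]
knob []
t 18.85 pos [488.3  86.3 106.2] jaw -4.94 grip 0.752 F [-0.1 -0.4 -0.5] q6 [-0.06  0.34  1.7  -0.    1.1   0.02]
x 2.61 y 16.76 z 0.24 yaw 0.01
```

View pics/w25z.png

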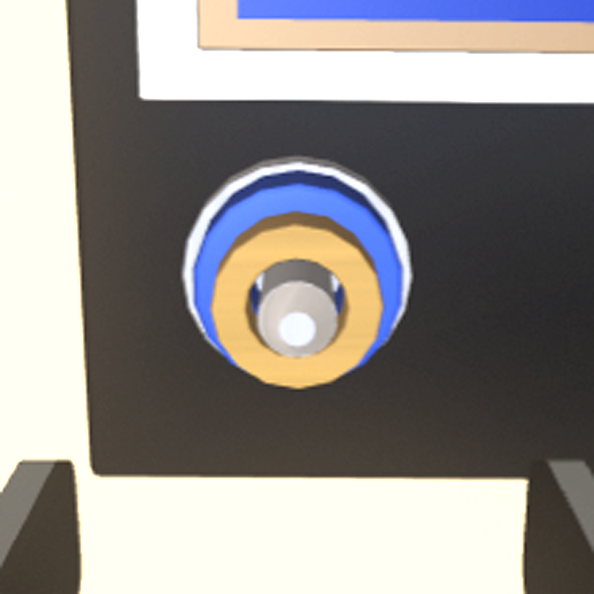

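View pics/s25.png

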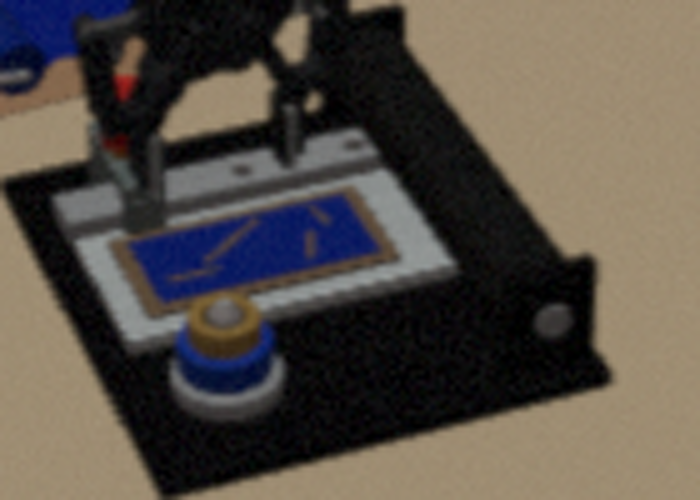

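Request:
{"fn": "send_rows", "kwargs": {"rows": "0.75 -1 3 0 0;0.75 -1 7 0.2 0;0.75 -1 11 0.2 0;0.75 -1 11.5 0.2 0;0.75 -1 11.5 0.2 0;0.75 -1 11.5 0.2 0"}}

```text
time_s: 19.5
eef_pos: [500.7, 199.8, 117.0]
ee_rot: [0.706, 0.03, 0.707, -0.031]
force: [0.4, 0.2, 0.1]
grip_width: 0.749
```

Run:
```python
from h import *
p=wrist('w26')
look(p,'knob','post_foot')
plan([505,253,80],-5)
```

```text
knob [([504.9, 254.7, 88.3], 0.77)]
post_foot []
t 19.65 pos [501.  199.6 117.5] jaw -5.02 grip 0.749 F [0.5 0.4 0.2] q6 [ 0.16  0.41  1.56 -0.    1.17  0.25]
x 3.74 y 5.35 z -0.06 yaw -0.00
```

View pics/w26.png

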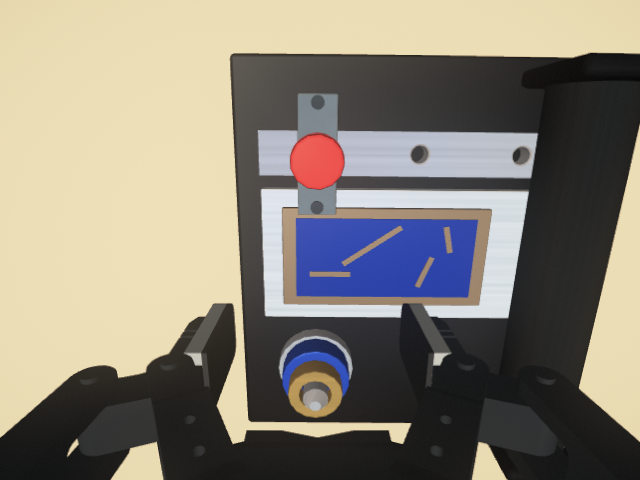

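Run:
```python
from h import *
p=wrist('w27')
h=cv2.cvtColor(p['pixels'],cv2.COLOR_RGB2HSV)
m=((cv2.inRange(h,(0,120,120),(8,255,255))|cv2.inRange(h,(172,120,120),(180,255,255)))>0).astype(np.uint8)
n,l,st,_=cv2.connectedComponentsWithStats(m);i=1+np.argmax(st[1:,4]);m=(l==i).astype(np.uint8);print(st[i])
for z in (88,92,96,100,104,108):
    x,e=fitcyl(p,m,505,253,14,z,z);print(z,x,e)
x,e=fitcyl(p,m,505,253,14,64,100);print('full',x,e)
for n in ('top','side'):
    q=capture(n);look(q,'knob')
```

```text
[ 289  132   55   57 2385]
88 [505.87445091 255.40237771] 0.037006578947368474
92 [506.07760069 255.54865167] 0.016734693877551
96 [505.97966294 255.96807917] 0.03224522292993626
100 [506.27763867 255.9412415 ] 0.06748466257668717
104 [505.9752593  256.32478094] 0.10125646711012559
108 [507.10601807 256.25201416] 0.13911504424778764
full [506.19838929 255.940449  ] 0.0692690394182931
knob []
knob [([502.7, 255.0, 83.3], 0.56), ([488.9, 91.6, 50.4], 0.48)]
```

Run:
```python
from h import *
plan([505.6,256.3,32.5],-5)
```

```text
t 19.9 pos [500.9 200.3 117.6] jaw -4.97 grip 0.748 F [-0.4 -0.6  1.2] q6 [ 0.16  0.41  1.56 -0.    1.17  0.25]
x 8.51 y 5.62 z -0.02 yaw 0.01
```

Request:
{"fn": "send_rows", "kwargs": {"rows": "0.75 0 2.5 0 0;0.75 0 5 0 0;0.75 0 5.62 0 0;0.75 0 5.62 0 0;0.75 2 5.62 0 0;0.75 4.5 5.62 0 0;0.75 4.5 5.62 0 0;0.75 4.5 5.62 0 0"}}

```text
time_s: 20.7
eef_pos: [505.9, 256.0, 73.1]
ee_rot: [0.706, 0.031, 0.706, -0.031]
force: [0.2, 0.1, 0.7]
grip_width: 0.751
```

Run:
```python
from h import *
p=wrist('w28')
T=p['_t']
h=cv2.cvtColor(p['pixels'],cv2.COLOR_RGB2HSV)
m=((cv2.inRange(h,(0,120,120),(8,255,255))|cv2.inRange(h,(172,120,120),(180,255,255)))>0).astype(np.uint8)
n,l,st,_=cv2.connectedComponentsWithStats(m);i=1+np.argmax(st[1:,4]);m=(l==i).astype(np.uint8);print(st[i])
for z in (84,88,92,96,100):
    x,e=fitcyl(p,m,505,253,14,z,z);print(z,x,x-T[:2],e)
plan([505.6,256.3,32.5],-5)
t=capture('side'); im=t['pixels'][130:250,200:340,::-1]; cv2.imwrite('pics/s28.png',cv2.resize(im,None,fx=5,fy=5,interpolation=cv2.INTER_CUBIC))
```

```text
[ 285  274   63   57 2778]
84 [505.77835083 249.42752075] [-0.13816973 -6.57017317] 0.08359788359788356
88 [505.33569241 251.1291914 ] [-0.58082815 -4.86850252] 0.041975308641975295
92 [505.70836717 253.01617071] [-0.20815339 -2.98152321] 0.013272790778903198
96 [505.67605686 254.8241663 ] [-0.24046369 -1.17352762] 0.04673839946200409
100 [506.35839844 256.33496094] [0.44187788 0.33726702] 0.09424920127795522
t 20.75 pos [506.3 256.3  73.7] jaw -4.97 grip 0.75 F [ 0.2 -0.  -0.3] q6 [ 0.26  0.52  1.52 -0.    1.1   0.35]
x 4.12 y -0.00 z -0.08 yaw 0.01
```

View pics/w28.png

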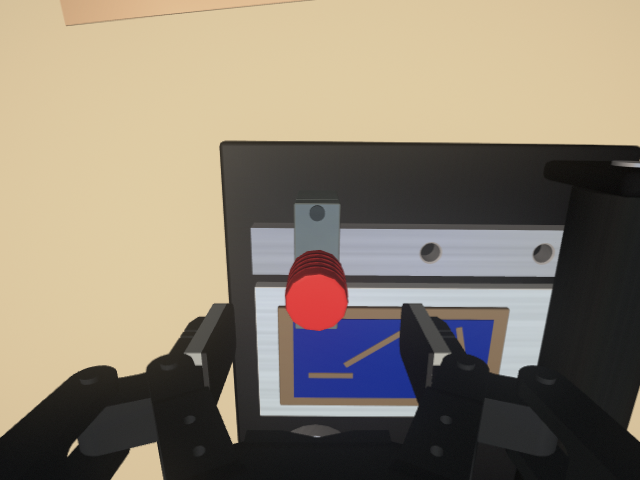

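View pics/s28.png

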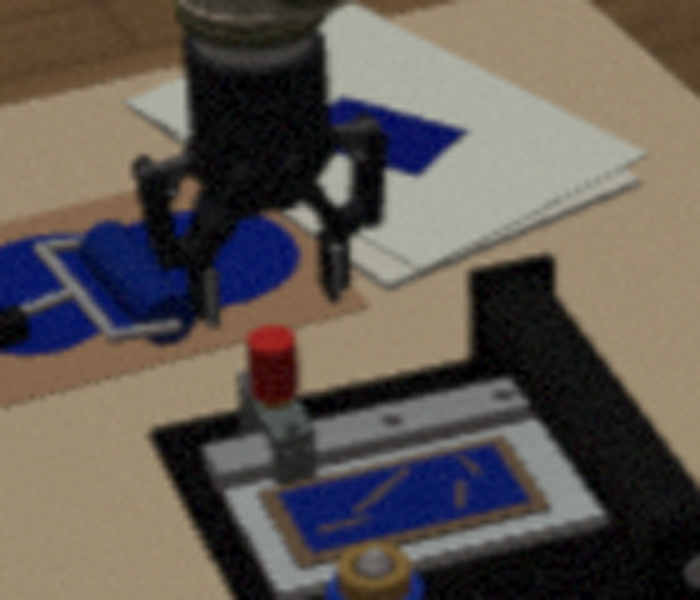

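Request:
{"fn": "send_rows", "kwargs": {"rows": "0.75 1 -0.05 -0.06 0;0.75 2 -0.05 -0.06 0;0.75 3 -0.05 -0.06 0;0.75 4 -0.05 -0.06 0;0.75 4 -0.05 -0.06 0;0.75 4 -0.05 -0.06 0"}}

```text
time_s: 21.4
eef_pos: [505.0, 256.2, 32.3]
ee_rot: [0.706, 0.03, 0.707, -0.03]
force: [-0.4, 0.1, 0.9]
grip_width: 0.75
```

Run:
```python
from h import *
p=wrist('w29')
plan([505.6,256.3,32.5],-5)
t=capture('side'); im=t['pixels'][130:250,200:340,::-1]; cv2.imwrite('pics/s29.png',cv2.resize(im,None,fx=5,fy=5,interpolation=cv2.INTER_CUBIC))
```

```text
t 21.45 pos [505.3 256.3  32.7] jaw -4.94 grip 0.747 F [0.2 0.8 0.1] q6 [0.26 0.57 1.56 0.   1.01 0.35]
x 0.02 y 0.01 z 0.03 yaw 0.01
```

View pics/w29.png

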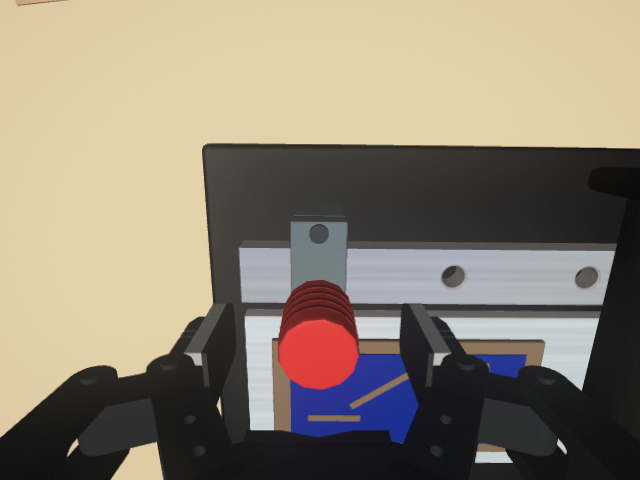

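View pics/s29.png

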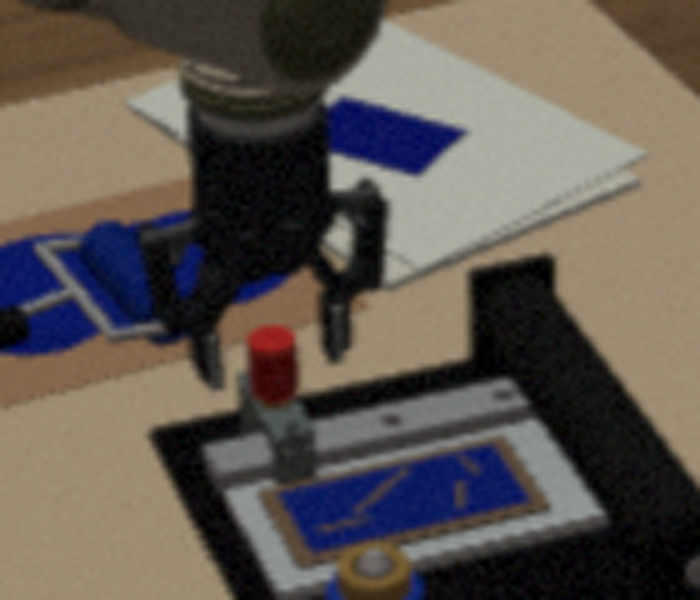

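Request:
{"fn": "send_rows", "kwargs": {"rows": "0.75 0.5 0 0 0;0.6 0.5 0 0 0;0.45 0.5 0 0 0;0.35 0.5 0 0 0;0.25 0.5 0 0 0;0.2 0.5 0 0 0;0.2 0.5 0 0 0;0.2 0.5 0 0 0;0.2 0.5 0 0 0;0.2 0.5 0 0 0", "grip_force": 80}}

```text
time_s: 22.5
eef_pos: [505.4, 256.2, 27.9]
ee_rot: [0.707, 0.031, 0.706, -0.03]
force: [-1.4, -1.5, 5.3]
grip_width: 0.306
```

Run:
```python
from h import *
p=wrist('w30')
plan([505.6,256.3,32.5],-5)
t=capture('side'); im=t['pixels'][130:250,200:340,::-1]; cv2.imwrite('pics/s30.png',cv2.resize(im,None,fx=5,fy=5,interpolation=cv2.INTER_CUBIC))
```

```text
t 22.55 pos [505.3 256.2  27.9] jaw -4.94 grip 0.305 F [-0.6 -1.   6.6] q6 [ 0.26  0.58  1.56 -0.    1.    0.35]
x -0.46 y 0.01 z 0.03 yaw 0.01
```

View pics/w30.png

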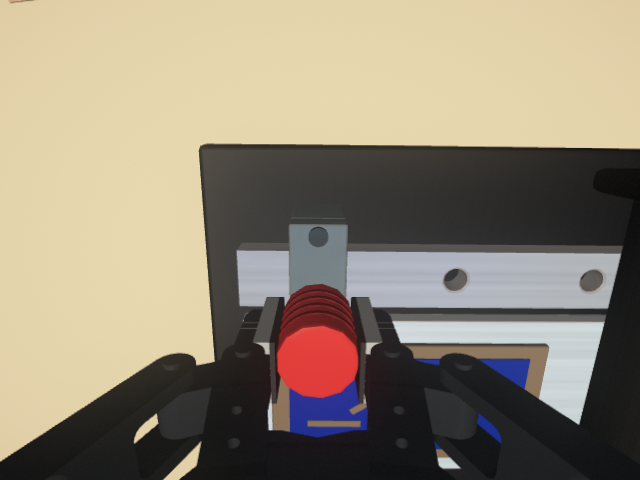

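View pics/s30.png

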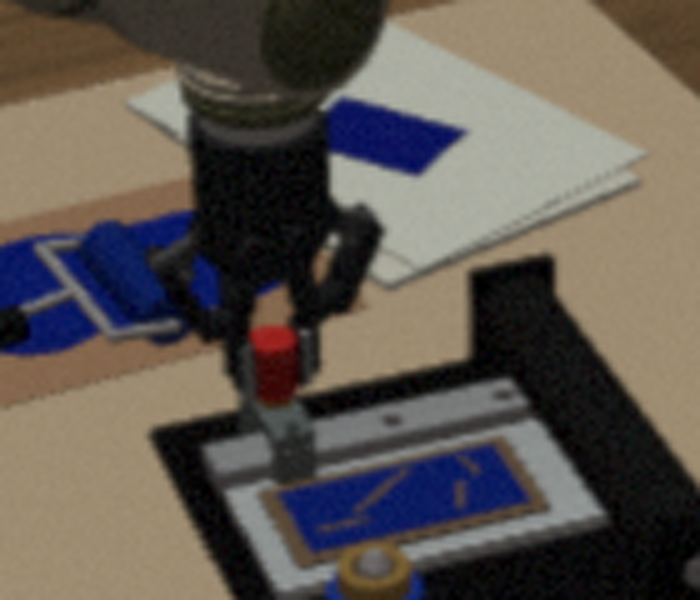

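Request:
{"fn": "send_rows", "kwargs": {"rows": "0.2 -0.3 0 0 0;0.2 -0.7 0 0 0;0.2 -1.1 0 0 0;0.2 -1.5 0 0 0;0.2 -1.8 0 0 0;0.2 -1.8 0 0 0;0.2 -1.8 0 0 0"}}

```text
time_s: 23.3
eef_pos: [505.2, 256.2, 44.5]
ee_rot: [0.706, 0.031, 0.706, -0.03]
force: [6.0, 2.0, -10.5]
grip_width: 0.303
```

Run:
```python
from h import *
plan([505.6,256.3,32.5],-5)
```

```text
t 23.3 pos [505.2 256.2  44.5] jaw -4.95 grip 0.303 F [  6.    2.  -10.5] q6 [0.26 0.56 1.55 0.   1.04 0.35]
x 1.20 y 0.02 z 0.04 yaw 0.01
```

Request:
{"fn": "send_rows", "kwargs": {"rows": "0.2 -0.1 0 0 0;0.2 -0.2 0 0 0;0.2 -0.3 0 0 0;0.2 -0.35 0 0 0;0.2 -0.35 0 0 0;0.2 -0.35 0 0 0"}}

```text
time_s: 23.9
eef_pos: [505.2, 256.2, 47.8]
ee_rot: [0.706, 0.031, 0.706, -0.03]
force: [7.7, 2.1, -11.7]
grip_width: 0.307
```

Run:
```python
from h import *
plan([505.6,256.3,32.5],-5)
```

```text
t 23.9 pos [505.2 256.2  47.8] jaw -4.95 grip 0.307 F [  7.7   2.1 -11.7] q6 [0.26 0.55 1.54 0.   1.05 0.35]
x 1.53 y 0.02 z 0.04 yaw 0.01
```

Request:
{"fn": "send_rows", "kwargs": {"rows": "0.2 0 0 0.05 0;0.2 -0.1 0 0.05 0;0.2 -0.1 0 0.05 0;0.2 -0.1 0 0.05 0;0.2 -0.1 0 0.05 0"}}

```text
time_s: 24.4
eef_pos: [505.1, 256.2, 48.1]
ee_rot: [0.706, 0.03, 0.707, -0.031]
force: [7.7, 1.5, -17.1]
grip_width: 0.305
```

Run:
```python
from h import *
plan([505.6,256.3,32.5],-5)
p=wrist('w31')
t=capture('side'); im=t['pixels'][130:250,200:340,::-1]; cv2.imwrite('pics/s31.png',cv2.resize(im,None,fx=5,fy=5,interpolation=cv2.INTER_CUBIC))
look(t,'knob','brass_mid'); 
t=capture('top'); look(t,'jar_mid','brayer_mid','brass_mid','blue_mid','ink_knife')
cv2.imwrite('pics/t31.png',t['pixels'][:,:,::-1])
```

```text
t 24.4 pos [505.1 256.2  48.1] jaw -4.95 grip 0.305 F [  7.7   1.5 -17.1] q6 [0.26 0.55 1.54 0.   1.05 0.35]
x 1.56 y 0.02 z 0.05 yaw 0.01
knob [([503.9, 255.6, 101.9], 0.57)]
brass_mid [([489.1, 89.7, 48.8], 0.67)]
jar_mid [([721.1, -225.4, 32.0], 0.66), ([489.3, 90.9, 48.6], 0.21)]
brayer_mid [([431.1, 466.9, 11.2], 0.61)]
brass_mid [([486.1, 91.1, 49.3], 0.46)]
blue_mid [([582.4, -322.8, 11.9], 0.59), ([488.7, 86.4, 32.2], 0.43)]
ink_knife [([501.6, -453.6, 0.5], 0.94)]
```

View pics/w31.png

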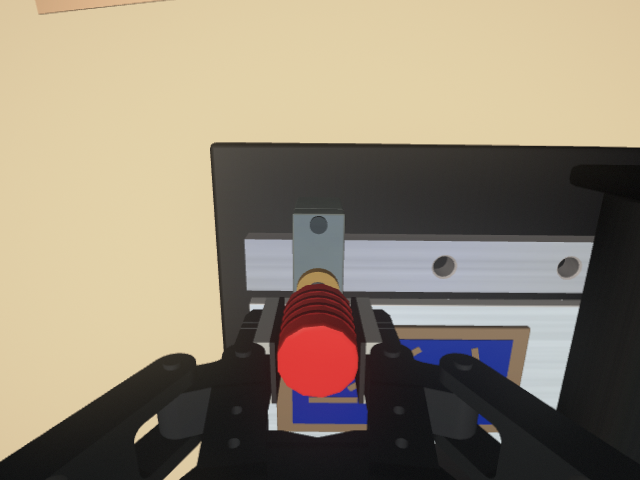

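View pics/s31.png

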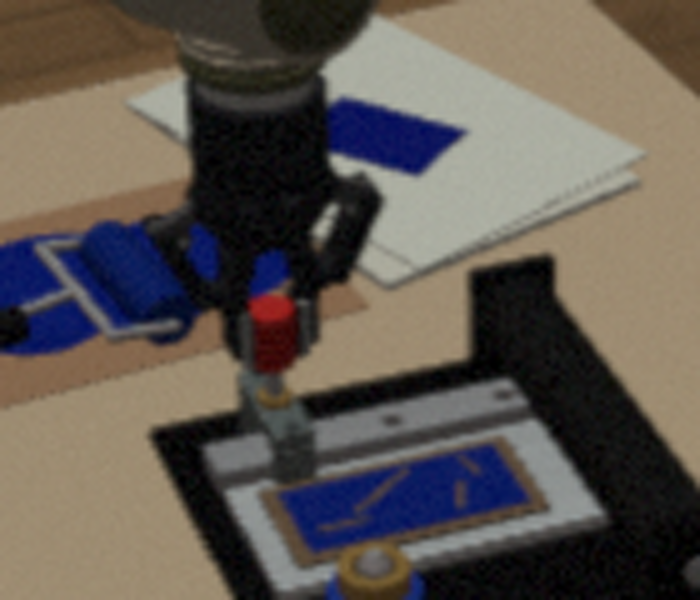

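View pics/t31.png

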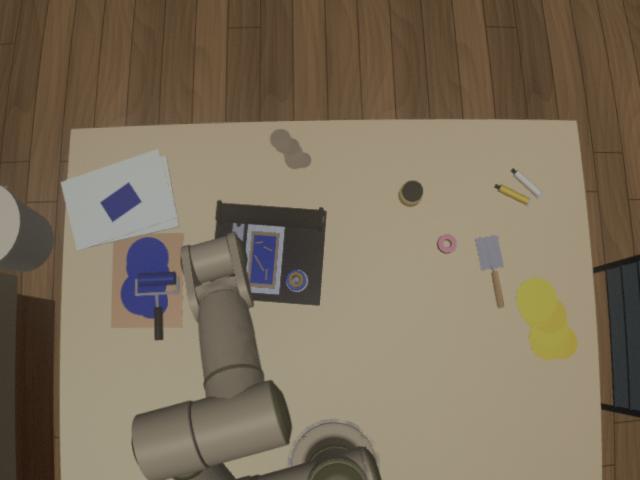

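Request:
{"fn": "send_rows", "kwargs": {"rows": "0.2 0 0 0 0;0.2 0 0 0 0;0.2 0 0 0 0;0.2 0 0 0 0;0.2 0 0 0 0;0.2 0 0 0 0"}}

```text
time_s: 25.5
eef_pos: [505.1, 256.2, 48.1]
ee_rot: [0.706, 0.031, 0.707, -0.031]
force: [6.9, 3.0, -17.4]
grip_width: 0.31
```

Run:
```python
from h import *
plan([505.6,256.3,32.5],-5)
p=wrist('w32'); q=cv2.imread('pics/w31.png'); print(np.abs(p['pixels'][280:400,270:370,::-1].astype(int)-q[280:400,270:370]).mean())
print(workorder.finish_job())
```

```text
t 25.5 pos [505.1 256.2  48.1] jaw -4.95 grip 0.31 F [  6.9   3.  -17.4] q6 [0.26 0.55 1.54 0.   1.05 0.35]
x 1.56 y 0.02 z 0.05 yaw 0.01
0.5930277777777778
the job is handed in; nothing more can be done
None
```

The press is set up and the job was handed in at about 25.5 s. The blue collar is on the post's seat, the brass collar is on top of it, both are let go, and the gripper is holding the red knob up at its stop.

**Last checks**
- **Collars:** in the wrist and side pictures both lie flat and stacked around the post. My fits put the blue collar within about 1 mm of the post axis. The brass fit is less certain: about 1 mm off if I take its top at 56 mm, and 2–3 mm off at the nominal 60 mm.
- **Plunger:** it rose about 20 mm. The downward force was about 12 N and then jumped to 17 N over the last 0.3 mm, which is the hard stop. It held at 17 N without slipping for the last six rows. A side force of about 7 N on the knob remained.
- **Bystanders:** the jar and brayer positions reported by the networks moved less than 5 mm between the first and last pictures. The ink knife got a network reading only at the end; in the top pictures it looks to be where it started. The pink look-alike was not touched.

**What disagreed**
- **Finger tips:** they sit about 35–43 mm behind the reported tool point, not at it. My first try at grasping the blue collar therefore closed in the air above it. I measured the offset in the pictures, and it was roughly confirmed when the tips touched the table during both grasps.
- **Wrist camera:** objects looked about 5 mm lower than they should be. I corrected for this by checking each collar against the post in the picture as I lowered it.

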